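# Snap the missing foot into an upturned bench shelf

### The arm

A 6-joint arm with a two-finger parallel gripper is mounted at the origin on the work surface. World frame = base frame: x ahead of the robot, y to its left, z up, the work surface at z = 0. Lengths are in mm, angles in rad, forces in N, time in s.
With the tool pointing down it reaches from about 275 to 750 mm from the base axis. Payload 10.2 kg.
Tool frame: the origin (TCP) lies midway between the tips of the shut fingers; the grasp point (between the pads) lies 19 mm behind it; z points along the fingers, y is the direction in which the jaws open and shut (so a half turn about z gives the same grasp; the last joint's range is limited). The gripper opens to 85 mm and grips with 20 to 120 N. Pads are 22 mm wide; open, the fingers measure 114 mm over their backs; the gripper's body (76 mm by 85 mm) begins 54 mm behind the grasp point. The pads swing forward as they close: fully open they stand 13 mm farther back than shut.
Start: joints at [0.912, 0.313, 1.498, -0, 1.331, -0.223], TCP at [221.634, 475.93, 231.294] pointing down, gripper open.
Joint ranges: [-2.94, 2.94], [-0.97, 2.17], [0.19, 2.56], [-1.23, 4.37], [0.02, 3.11], [-2.88, 2.88]. Speed limits (rad/s): [2.39, 2.39, 3.01, 3.14, 3.14, 3.14].

### API

Orientations are given as a unit quaternion [w, x, y, z].
In Python, from rig import ctrl gives the robot as it stands.
- The arm moves only by the tool carry_out, never from a script. Its argument "plan" is a list of rows, each a list of 3 entries, a list of its own where there are three numbers: the finger opening in mm, from 0 to 85.4, then the shift along the tool's x, y, z in mm, then the turn, a rotation vector about the tool's x, y, z in units of 6 degrees (1.0 is 6 degrees). In form: [[grip, [x, y, z], [ax, ay, az]], ...]. A call has 1 to 20 rows; each row shifts and turns the commanded pose from where the row before left it, along the tool's axes as they then stand; what a row does not reach is not made up. A row lasts 1/12 s, in which the tool goes at most 41.7 mm and 7.16 degrees, less where a joint would pass 70% of its speed; a pose out of reach is approached as far as the arm can. A call with a gripper value outside its range is refused whole. The fingers move at their own pace and stop on an object; "grip_force" is the grip in N (left out, the last holds). Time passes only in rows, so rows that do not move let the fingers close. It gives the time, the measured TCP pose, the force and the opening at its end, in the units of the state.
- ctrl.sense(): the state, without advancing time (a new reading comes with each control period).
- ctrl.capture(name): name is "scene" or "side" or "wrist"; returns a dict with "color" (480x640x3 uint8, blue, green, red), "range_z" (480x640 float32, mm along the optical axis (not along the pixel's ray), 0 where there is no reading), "fx", "fy", "cx", "cy" (pixels), "cam_to_world" (4x4, takes a point from camera to world coordinates); the wrist camera has in their place "tool_from_camera" (4x4, takes a point from camera to tool coordinates, whose origin is the TCP and whose axes are the flange's). Camera axes: x right, y up, looking along -z (the intrinsics and any distortion apply to the point x, -y, -z); pixel columns grow to the right and rows downward; lengths in mm; the calibration is good to about 2 mm. A picture is of the moment at which its call begins: read the wrist's pose just before it.
- ctrl.finish_job(): hands the job in, once; it reports no verdict.
The state is a dict: "time_s": time; "joints": joint angles; "dq": joint speeds; "tau": joint torques, N m; "eef_pos": TCP position; "ee_rot": TCP orientation; "force": force on the tool from outside, world axes, zero at the start; "wrist_torque": the same for the moment, N m; "grip_width": opening from 0.0 (shut) to 1.0 (fully open).
Only numpy, scipy, OpenCV 4.12 (cv2) and the standard library are available. Lean on these libraries where they do the work, as an engineer would, in place of code of your own. Each camera call takes 0.05 s, during which the arm holds its last target.

### The job

The packing-bench shelf lies upside down and one of its four tube legs is still open. Pinch the loose foot's spring button flush, slip the foot, bare end first, into the open leg so that the tube slides over the pressed button, then push it gently fully home and turn it until the button snaps out through the hole in the leg. Never force the button against the tube, let go of the foot at the end and leave the other things on the bench where they are.

Things in the scene. Friction and masses are not known exactly. Their poses are not given: they have to be found in the camera images.
- foot_mid (a point): The loose foot: aluminium tube 32 mm in diameter, 85 mm long, about 0.16 kg, standing on the bench on the end that goes into the leg (3 mm chamfer). The top 22 mm are a black rubber cap of the same diameter. This point is its centre, on the axis, 42.5 mm above its lower end. z: up along the foot; x: out through the middle of its spring button.
- button (a point): Middle of the round steel spring button (12 mm across) on the foot's side, here on the foot's skin, 40 mm above its lower end; x points out. At rest it stands 7 mm proud; flat outer face. Pinching the foot across the button presses it flush. Fingertips that end half-way down it hold it flush and leave its lower half free to enter the tube.
- snap (a joint): How far the spring button is pushed in: 0 = fully out, 0.007 m = flush. The spring pushes back with 2.4 N when out, 5.2 N when flush. Inside the leg's plain bore, turned away from the hole, it reads 0.004 to 0.007; once it has snapped through the hole it is back near 0. Turned on after that, the button meets the side of the hole: a hard stop.
- leg_mouth (a point): The open leg: a fixed upright steel tube, outside 40 mm, bore 34.5 mm. This point is the centre of its open upper mouth, 81 mm above the bench; z points up out of it. The bore is 59 mm deep with a flat floor. A foot standing on the floor is fully home: its centre is 16.5 mm below this point, 26 mm stick out, and its button is level with the hole in the leg's side.
- open_leg: The open leg with its flange; origin on its axis, 18 mm above the bench. Its hole, 15 mm across, has its middle 19 mm below the mouth. The hole faces roughly along this x axis (away from the robot) but may lie up to 1 rad to either side of it about the vertical. That angle is not measured: see it, or turn the seated foot slowly until the button snaps out.
- shelf_board: The upturned plywood shelf board, 250 x 420 x 18 mm, on the bench; it does not shift. Origin at the middle of its underside, long side along y. Its four legs stand at 75 mm in x and 150 mm in y either side of the middle; three have their feet in already and reach 107 mm above the bench. Which leg is open varies.
- tape_roll: A roll of packing tape lying flat, 104 mm across, 48 mm high. Bystander. Origin at the middle of its underside.
- small_carton: A taped carton 110 x 150 x 70 mm. Bystander. Origin at the middle of its underside.
- pen_cup: A white plastic cup 80 mm across, 95 mm high. Bystander. Origin at the middle of its underside.
- driver: A screwdriver 200 mm long lying on the bench. Bystander.
Things that resemble listed ones, but are neither listed nor needed, are in the scene too. Of the things that look like the part that bears foot_mid, the larger one is meant.

How it is judged (in metres and radians):
On the way:
1. the foot stands in the open leg with its pressed button inside the tube (z of foot_mid in the frame of leg_mouth below -0.001 m and horizontal distance between foot_mid and leg_mouth below 0.005 m and value of joint snap above 0.004 m), for 0.05 s.
At the end, for the whole second after the job is handed in: the foot is at rest in the open leg, upright within 0.08 rad and within 4 mm of its axis, within 2 mm of the bore's floor, and its button has sprung out through the hole (to within 1.5 mm of fully out) (value of joint snap below 0.0015 m and z of foot_mid in the frame of leg_mouth below -0.0145 m and horizontal distance between foot_mid and leg_mouth below 0.004 m and angle between foot_mid's own z axis and vertical below 0.08 rad and linear speed of foot below 0.01 m/s); the robot touches nothing.
It fails at once if the spring button is forced against the leg's tube with more than 20 N (contact force between snap and open_leg above 20 N).
It fails at once if the foot is rammed against the leg with more than 60 N (contact force between foot and open_leg above 60 N).
It fails at once if a bystander is pushed more than 30 mm away (distance of any of tape_roll, small_carton, pen_cup, driver from where it was at the start of the episode above 0.03 m).
It also fails if it takes over 72 s, if anything falls off the work surface, if the arm or the gripper's body presses on something with over 40 N, if the wrist force passes 120 N, or if a joint passes its speed limit or range.

## Working session

There is one attempt and no reset: what is moved stays moved. The work goes in short steps, Python scripts to look and compute and a tool call to move; the robot and the scene stay as the last step left them, time stands still between calls to the robot, and variables do not carry over. Pictures are saved under pics/ and viewed, and the job is handed in when it is done.

Besides the shell and the picture viewer there is one more tool, called after "Request:" as name(argument=value, ...) on one line, values as JSON. carry_out: Moves the arm, as the interface text tells. Its arguments: {"type":"object","properties":{"plan":{"type":"array"},"grip_force":{"type":"number"}},"required":["plan"]}

```bash
ls; mkdir -p pics; cat > h.py <<'E'
import numpy as np, cv2
from rig import ctrl
def snap(cam,fn):
    d=ctrl.capture(cam); cv2.imwrite('pics/'+fn,d['color']); np.savez('pics/'+fn[:-4]+'.npz',**{k:v for k,v in d.items()}); return d
def cloud(d,T=None):
    T=d['cam_to_world'] if T is None else T
    T=np.array(T); z=d['range_z'].astype(float); v,u=np.mgrid[0:480,0:640]
    P=np.stack([(u-d['cx'])/d['fx']*z,-(v-d['cy'])/d['fy']*z,-z,np.ones_like(z)],-1)
    W=P@T.T; W=W[...,:3]; W[z==0]=np.nan; return W
E
python3 - <<'E'
from h import *
print(ctrl.sense())
for c in ['scene','side','wrist']:
    d=snap(c,c+'0.png'); print({k:(v.tolist() if hasattr(v,'tolist') else v) for k,v in d.items() if k not in('color','range_z')})
E
```

```text
pics
{'time_s': 0.0, 'joints': array([ 9.11584061e-01,  3.13442197e-01,  1.49844620e+00, -6.83042890e-06,
        1.33102113e+00, -2.23389743e-01]), 'dq': array([-0.00030476,  0.00043815,  0.00059337,  0.00050084, -0.00160383,
       -0.00102244]), 'tau': array([-1.34139569e-03, -4.12260926e+01, -2.59744745e+01, -2.37601716e-04,
        4.01241836e-03, -1.84146040e-05]), 'eef_pos': array([221.47246333, 475.70518657, 230.73564635]), 'ee_rot': array([-2.78228369e-04,  2.16189913e-01,  9.76351109e-01, -5.96770077e-04]), 'force': array([0.52147691, 0.60145953, 1.01921977]), 'wrist_torque': array([-0.01532103, -0.02189482, -0.01221732]), 'grip_width': 1.0001205580782273}
{'fx': 617.7543004718884, 'fy': 617.7543004718884, 'cx': 313.3685085565877, 'cy': 235.25482413540377, 'cam_to_world': [[-0.3830669324658953, -0.632228316176596, 0.6734590421663925, 1433.4358088766846], [0.9236066042196807, -0.2736058568040936, 0.2684970684463576, 387.1183045517107], [0.014510888772207116, 0.7248635674021723, 0.6887396044660397, 900.6686068291318], [0.0, 0.0, 0.0, 1.0]]}
{'fx': 463.3285882133425, 'fy': 463.3285882133425, 'cx': 315.15042648780246, 'cy': 235.2843451644995, 'cam_to_world': [[-0.9562344106913696, 0.22370251013591239, -0.18860789688828325, 475.19267520145104], [-0.29243771925799766, -0.7090824737238076, 0.6416246767487256, 570.3870106080948], [0.009794496664444518, 0.6686996578559152, 0.7434681132492992, 631.9461045193509], [0.0, 0.0, 0.0, 1.0]]}
{'fx': 429.5552541165706, 'fy': 429.5552541165706, 'cx': 315.98752851505395, 'cy': 227.27954756985, 'tool_from_camera': [[0.0001555894836576589, 0.9636142365721556, 0.2672967992089938, 67.71311051450645], [0.9999994929596623, 0.00011601164516444992, -0.0010003108097343977, -0.7600805732485005], [-0.0009949232786805112, 0.26729681931657695, -0.9636137299306762, -143.25722915586474], [0.0, 0.0, 0.0, 1.0]]}
```

View pics/scene0.png

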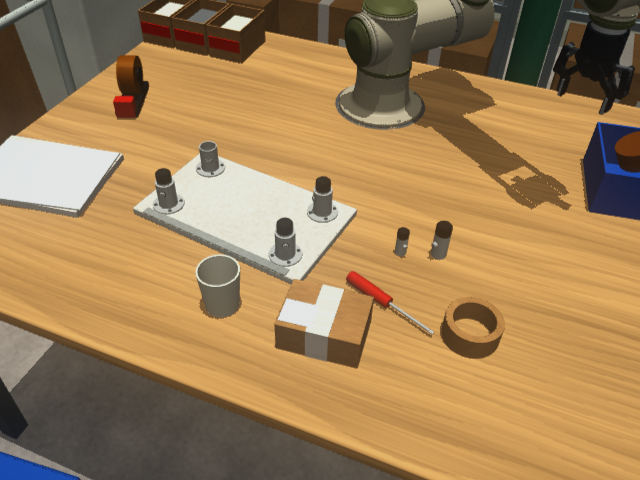

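View pics/side0.png

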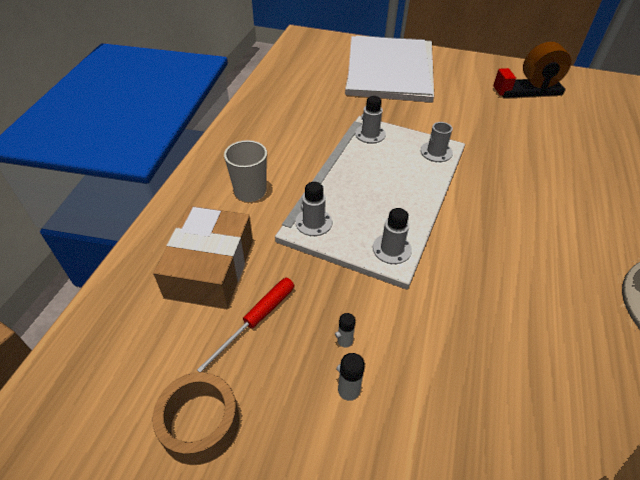

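View pics/wrist0.png

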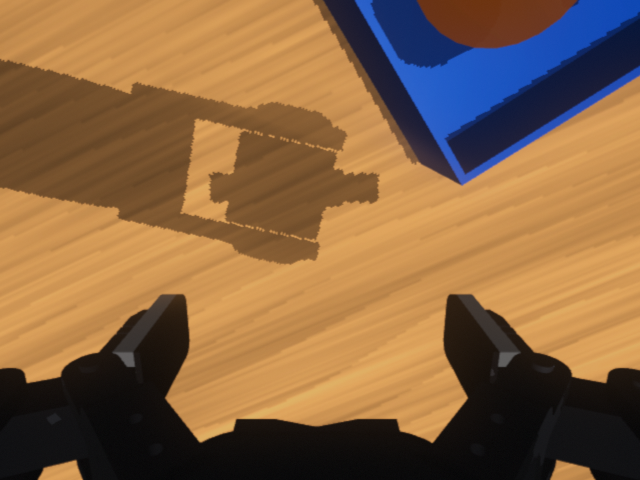

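The open leg is at scene (208,158) and side (438,140). The larger foot is at scene (441,240) and side (350,375), with its button on the left in both views. Next I'll measure them.

```bash
python3 - <<'E'
from h import *
for n,boxes in (('scene0',[('foot',(425,215,462,265)),('leg',(190,135,230,180))]),('side0',[('foot',(325,345,375,405)),('leg',(415,115,465,170))])):
    d=dict(np.load(f'pics/{n}.npz')); W=cloud(d)
    for nm,(a,b,c,e) in boxes:
        w=W[b:e,a:c].reshape(-1,3)
        top={'foot':85,'leg':81}[nm]
        t=w[abs(w[:,2]-top)<5]; 
        (cx,cy),r=cv2.minEnclosingCircle(t[:,:2].astype(np.float32))
        print(n,nm,len(t),t.mean(0).round(1),'circ',round(cx,1),round(cy,1),round(r,1),'zmax',np.nanpercentile(w[:,2],[50,90,98]).round(1))
    
im=[cv2.resize(dict(np.load(f'pics/{n}.npz'))['color'][b:e,a:c],(400,300),interpolation=cv2.INTER_CUBIC) for n,(a,b,c,e) in (('scene0',(381,195,501,285)),('side0',(290,330,410,420)),('scene0',(155,115,255,190)),('side0',(390,100,490,175)))]
cv2.imwrite('pics/z0.png',np.vstack([np.hstack(im[:2]),np.hstack(im[2:])]))
E
```

```text
scene0 foot 138 [508.8 293.8  84.1] circ 508.2 292.7 16.9 zmax [ 1.1 73.5 85.4]
scene0 leg 99 [ 455.9 -264.8   79.4] circ 457.4 -265.6 22.7 zmax [18.  68.9 80.1]
side0 foot 433 [504.2 294.   83.8] circ 504.7 292.6 16.0 zmax [ 0.3 83.3 85.2]
side0 leg 114 [ 454.4 -265.5   78.8] circ 453.9 -266.6 21.8 zmax [16.9 64.7 79. ]
```

View pics/z0.png

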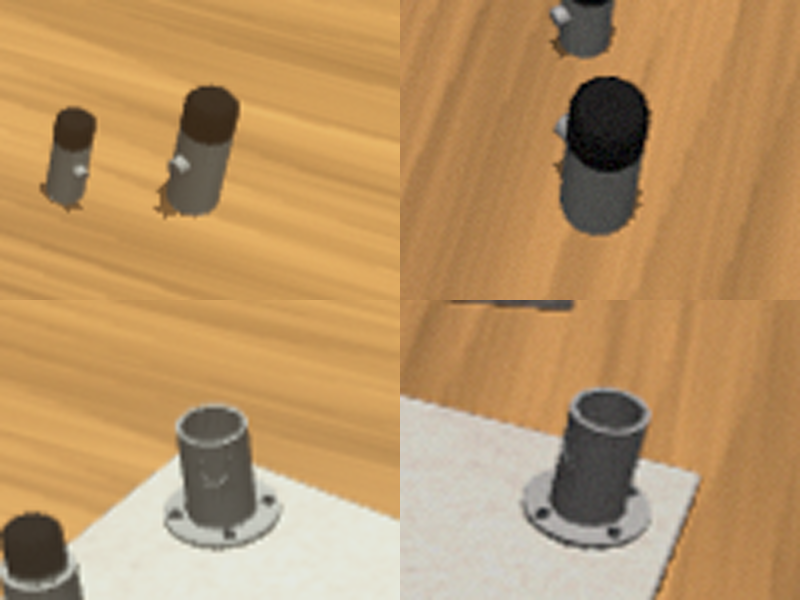

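```bash
cat >> h.py <<'E'
def ray(d,u,v,T=None):
    T=np.array(d['cam_to_world'] if T is None else T)
    r=T[:3,:3]@np.array([(u-d['cx'])/d['fx'],-(v-d['cy'])/d['fy'],-1.]); return T[:3,3],r/np.linalg.norm(r)
def onz(d,u,v,z,T=None):
    o,r=ray(d,u,v,T); return o+r*(z-o[2])/r[2]
def tri(a,b):
    (o1,r1),(o2,r2)=a,b
    s=np.linalg.lstsq(np.stack([r1,-r2],1),o2-o1,rcond=None)[0]
    p,q=o1+s[0]*r1,o2+s[1]*r2; return (p+q)/2,np.linalg.norm(p-q)
def proj(d,P,T=None):
    T=np.array(d['cam_to_world'] if T is None else T); p=np.linalg.inv(T)@np.append(P,1)
    return d['cx']+d['fx']*p[0]/-p[2], d['cy']-d['fy']*p[1]/-p[2]
def toolT(s):
    from scipy.spatial.transform import Rotation as R
    q=s['ee_rot']; T=np.eye(4); T[:3,:3]=R.from_quat([q[1],q[2],q[3],q[0]]).as_matrix(); T[:3,3]=s['eef_pos']; return T
E
python3 - <<'E'
from h import *
a=dict(np.load('pics/scene0.npz'));b=dict(np.load('pics/side0.npz'))
print('button',tri(ray(a,435,244),ray(b,338,368)), onz(a,435,244,40),onz(b,338,368,40))
print('holefeature', proj(a,[455.5,-266,62]))
for nm,(x0,y0,x1,y1),d in (('small',(392,222,412,262),a),('small',(335,310,358,348),b)):
    w=cloud(d)[y0:y1,x0:x1].reshape(-1,3); w=w[w[:,2]>30]; print(nm,w.mean(0),w.max(0))
print(toolT(ctrl.sense()).round(3))
E
```

```text
button (array([523.76203677, 285.53572252,  44.68838511]), np.float64(0.42191927617201413)) [518.63023797 284.78405189  40.        ] [524.20201849 283.48849108  40.        ]
holefeature (np.float64(207.99579710078956), np.float64(152.51816216198569))
small [537.21714415 221.62083481  51.47730966] [546.54398693 233.97901192  68.00335194]
small [528.9068293  223.65675286  53.03390832] [543.05735153 233.49034163  65.46557416]
[[-9.07000e-01  4.22000e-01 -1.00000e-03  2.21541e+02]
 [ 4.22000e-01  9.07000e-01 -1.00000e-03  4.75776e+02]
 [ 0.00000e+00 -1.00000e-03 -1.00000e+00  2.30897e+02]
 [ 0.00000e+00  0.00000e+00  0.00000e+00  1.00000e+00]]
```

Request:
carry_out(plan=[[60, [-33.5, -4.6, 0], [0, 0, 0]], [60, [-33.5, -4.6, 0], [0, 0, 0]], [60, [-33.5, -4.6, 0], [0, 0, 0]], [60, [-33.5, -4.6, 0], [0, 0, 0]], [60, [-33.5, -4.6, 0], [0, 0, 0]], [60, [-33.5, -4.6, 0], [0, 0, 0]], [60, [-33.5, -4.6, 0], [0, 0, 0]], [60, [-33.5, -4.6, 0], [0, 0, 0]], [60, [-33.5, -4.6, 0], [0, 0, 0]], [60, [-33.5, -4.6, 0], [0, 0, 0]], [60, [0, 0, 5], [0, 0, 1]], [60, [0, 0, 5], [0, 0, 1]], [60, [0, 0, 5], [0, 0, 1]], [60, [0, 0, 5], [0, 0, 1]], [60, [0, 0, 5], [0, 0, 1]], [60, [0, 0, 5], [0, 0, 1]], [60, [0, 0, 5], [0, 0, 1]], [60, [0, 0, 5], [0, 0, 1]], [60, [0, 0, 5], [0, 0, 1]], [60, [0, 0, 5], [0, 0, 1]]])

```text
time_s: 1.82
eef_pos: [505.8, 292.8, 180.7]
ee_rot: [-0.0, 0.677, 0.736, -0.0]
force: [0.2, -0.8, -0.2]
grip_width: 0.703
```

Request:
carry_out(plan=[[32, [0, 0, 0], [0, 0, 1]], [32, [0, 0, 0], [0, 0, 1]], [32, [0, 0, 0], [0, 0, 1]], [32, [0, 0, 0], [0, 0, 1]], [32, [0, 0, 0], [0, 0, 1]], [32, [0, 0, 0], [0, 0, 0]], [32, [0, 0, 0], [0, 0, 0]], [32, [0, 0, 0], [0, 0, 0]], [32, [0, 0, 0], [0, 0, 0]]])

```text
time_s: 2.57
eef_pos: [505.9, 292.8, 181.2]
ee_rot: [-0.0, 0.843, 0.538, -0.0]
force: [-0.4, 0.2, 0.1]
grip_width: 0.378
```

```bash
python3 - <<'E'
from h import *
s=ctrl.sense(); print(s['time_s'],s['grip_width']*85.4,s['joints'].round(3)); print(toolT(s).round(3)); np.save('pics/w1T.npy',toolT(s))
snap('wrist','w1.png'); snap('side','s1.png'); snap('scene','c1.png')
E
```

```text
2.5667 32.2425248889909 [0.324 0.484 1.384 0.    1.275 0.758]
[[ 4.20000e-01  9.07000e-01 -0.00000e+00  5.05867e+02]
 [ 9.07000e-01 -4.20000e-01 -0.00000e+00  2.92814e+02]
 [-0.00000e+00 -0.00000e+00 -1.00000e+00  1.81225e+02]
 [ 0.00000e+00  0.00000e+00  0.00000e+00  1.00000e+00]]
```

View pics/w1.png

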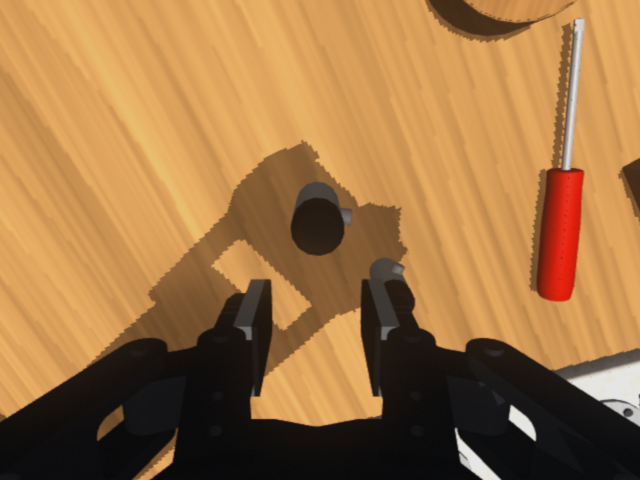

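View pics/s1.png

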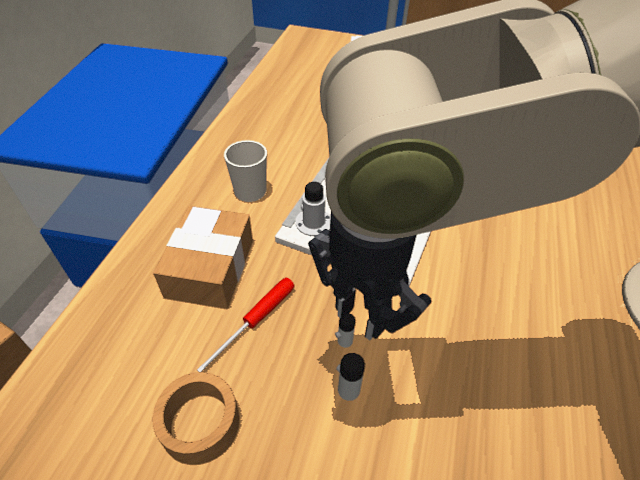

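```bash
python3 - <<'E'
from h import *
d=dict(np.load('pics/w1.npz')); T=np.load('pics/w1T.npy'); TC=d['tool_from_camera']
Wt=cloud(d,TC); W=cloud(d,T@TC)
def box(a,b,c,e,A): return A[b:e,a:c].reshape(-1,3)
# cap top by depth
w=box(280,170,360,260,W); t=w[abs(w[:,2]-85)<5]; c,r=cv2.minEnclosingCircle(t[:,:2].astype(np.float32)); print('cap',c,r,t.mean(0))
# cap by colour contour
m=((d['color'].max(2)<45)).astype(np.uint8); m[:,:280]=0;m[:,355:]=0;m[265:]=0;m[:170]=0
cn=max(cv2.findContours(m,0,1)[0],key=cv2.contourArea); (u,v),ax,an=cv2.fitEllipse(cn); print('ell',u,v,ax,onz(d,u,v,85,T@TC))
# button: bright px
for (u,v) in ((347,216),(352,216)): print('but',onz(d,u,v,40,T@TC), W[v,u], W[v,u]-[c[0],c[1],0])
w=box(230,270,410,400,Wt); 
for lo,hi in ((-40,0),(0,40)):
    q=w[(w[:,1]>lo)&(w[:,1]<hi)&(w[:,2]>-60)&(w[:,2]<30)]; print('tip', np.nanpercentile(q,[0,2,50,98,100],axis=0).round(1).tolist())
im=cv2.resize(d['color'][170:310,270:420],(750,700)[:2],interpolation=cv2.INTER_CUBIC); cv2.imwrite('pics/z1.png',cv2.resize(im,(640,597)))
E
```

```text
cap (505.3433837890625, 291.0768737792969) 16.077869415283203 [505.92241703 292.16166784  84.82215459]
ell 317.6774597167969 221.7205352783203 (44.68696594238281, 53.707313537597656) [508.39661693 296.0950175   85.        ]
but [523.42708152 280.55652513  40.        ] [523.64291913 282.045609    45.80233183] [18.29953534 -9.03126478 45.80233183]
but [526.52225252 279.12378648  40.        ] [5.25474268e+02 2.68704090e+02 1.80285885e-01] [ 20.13088388 -22.37278359   0.18028588]
tip [[-12.5, -28.6, -59.8], [-10.6, -26.7, -56.5], [8.1, -17.8, -32.8], [11.7, -16.1, -5.0], [13.3, -15.5, -0.9]]
tip [[-12.1, 15.6, -59.4], [-10.3, 15.7, -57.0], [8.9, 17.8, -33.5], [12.1, 27.8, -5.5], [13.5, 29.6, -1.2]]
```

View pics/z1.png

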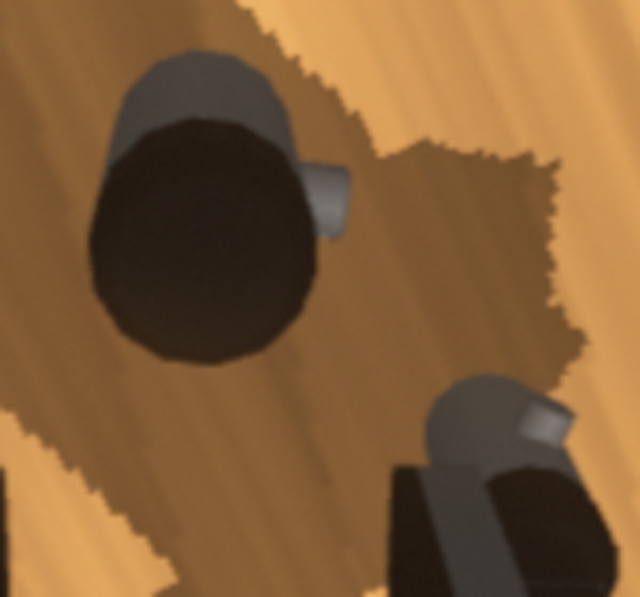

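Request:
carry_out(plan=[[60, [-1.4, 3.5, 0], [0, 0, 0]], [60, [0, 0, 0], [0, 0, 0]], [60, [0, 0, 0], [0, 0, 0]], [60, [0, 0, 0], [0, 0, 0]], [60, [0, 0, 20], [0, 0, 0]], [60, [0, 0, 20], [0, 0, 0]], [60, [0, 0, 20], [0, 0, 0]], [60, [0, 0, 20], [0, 0, 0]], [60, [0, 0, 20], [0, 0, 0]], [60, [0, 0, 20], [0, 0, 0]], [60, [0, 0, 10], [0, 0, 0]], [60, [0, 0, 8], [0, 0, 0]], [60, [0, 0, 4.6], [0, 0, 0]], [60, [0, 0, 0], [0, 0, 0]], [60, [0, 0, 0], [0, 0, 0]]])

```text
time_s: 3.97
eef_pos: [508.9, 290.2, 39.4]
ee_rot: [0.0, 0.843, 0.538, 0.001]
force: [-0.4, -0.2, -0.0]
grip_width: 0.701
```

```bash
python3 - <<'E'
from h import *
s=ctrl.sense(); print(s['time_s'],s['grip_width']*85.4,s['eef_pos'],s['force'])
d=snap('wrist','w2.png')
E
```

```text
3.9667 59.8931743584033 [508.90419057 290.22020148  39.41563166] [-0.35883047 -0.17517309 -0.0352223 ]
```

View pics/w2.png

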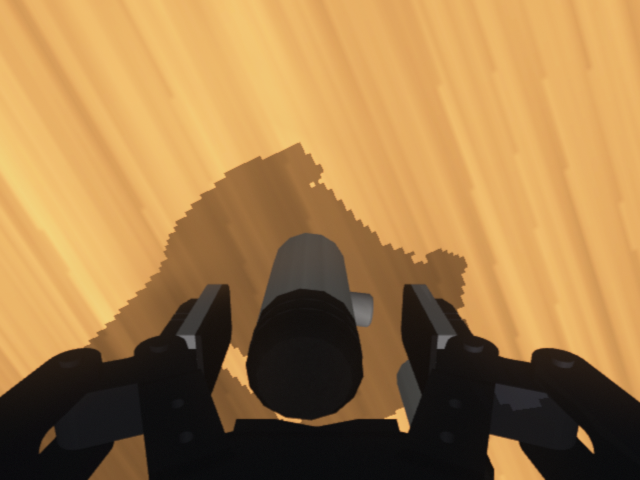

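Request:
carry_out(plan=[[50, [0, 0, 0.8], [0, 0, 0]], [42, [0, 0, 0], [0, 0, 0]], [40, [0, 0, 0], [0, 0, 0]], [38, [0, 0, 0], [0, 0, 0]], [36, [0, 0, 0], [0, 0, 0]], [34, [0, 0, 0], [0, 0, 0]], [32, [0, 0, 0], [0, 0, 0]], [30, [0, 0, 0], [0, 0, 0]], [28, [0, 0, 0], [0, 0, 0]], [28, [0, 0, 0], [0, 0, 0]], [28, [0, 0, 0], [0, 0, 0]]], grip_force=45)

```text
time_s: 4.93
eef_pos: [508.0, 290.8, 38.6]
ee_rot: [-0.001, 0.843, 0.538, 0.0]
force: [-4.9, 3.2, 8.8]
grip_width: 0.365
```

```bash
python3 - <<'E'
from h import *
s=ctrl.sense(); print(s['time_s'],s['grip_width']*85.4,s['eef_pos'],s['force'])
d=snap('wrist','w3.png');d=snap('scene','c3.png');e=snap('side','s3.png')
a=cv2.resize(d['color'][195:285,381:501],(400,300),interpolation=2);b=cv2.resize(e['color'][330:420,290:410],(400,300),interpolation=2)
w=cv2.resize(cv2.imread('pics/w3.png')[200:440,200:440],(300,300))
cv2.imwrite('pics/z3.png',np.vstack([np.hstack([a,b]),np.hstack([w,np.zeros((300,500,3),np.uint8)])]))
E
```

```text
4.9333 31.14610753585419 [508.03831459 290.80004092  38.6373796 ] [-4.89397845  3.15393633  8.8328012 ]
```

View pics/z3.png

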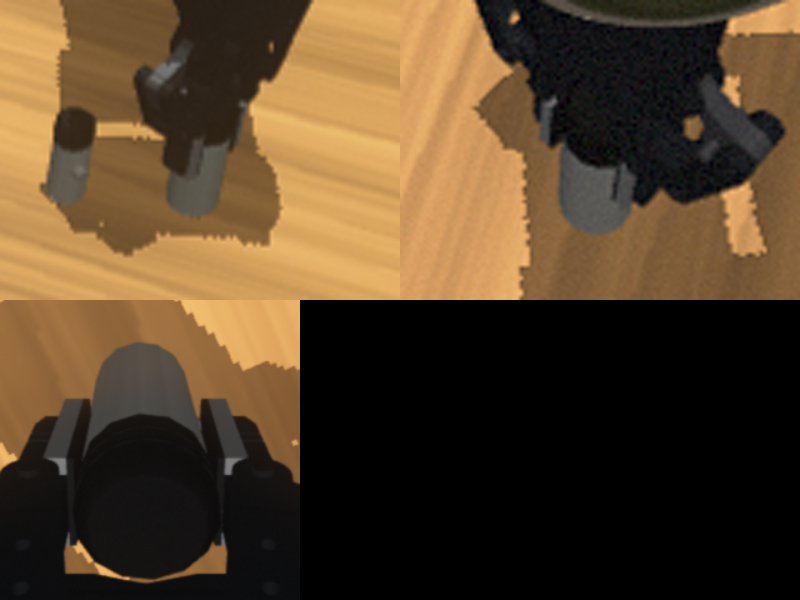

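```bash
python3 - <<'E'
from h import *
a=dict(np.load('pics/scene0.npz'));b=dict(np.load('pics/side0.npz'))
C=np.array([455.5,-266,62])
for t in (-1,-.6,-.3,0,.3,.6,.9): 
    P=C+[20*np.cos(t),20*np.sin(t),0]; print(t,np.round(proj(a,P),1),np.round(proj(b,P),1))
print('mouth',proj(a,C+[0,0,19]),proj(b,C+[0,0,19]))
im=[]
for d,(x,y) in ((a,(208,152)),(b,(438,142))):
    c=d['color'][y-24:y+24,x-19:x+19].astype(float); c=np.clip((c-30)*1.8,0,255).astype(np.uint8)
    im.append(cv2.resize(c,None,fx=10,fy=10,interpolation=cv2.INTER_NEAREST))
cv2.imwrite('pics/z4.png',np.hstack(im))
E
```

```text
-1 [199.2 153.3] [435.8 129.2]
-0.6 [200.  155.3] [432.7 130.2]
-0.3 [201.5 156.5] [431.1 131.5]
0 [203.6 157.3] [430.3 133. ]
0.3 [206.1 157.7] [430.4 134.7]
0.6 [208.7 157.7] [431.3 136.4]
0.9 [211.3 157.1] [433. 138.]
mouth (np.float64(207.1315888842272), np.float64(145.6603343995991)) (np.float64(441.9888294484861), np.float64(127.01809556657953))
```

View pics/z4.png

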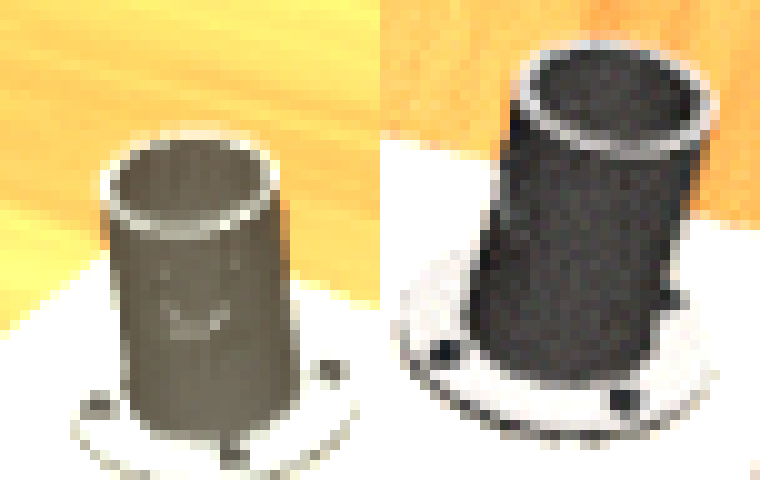

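Request:
carry_out(plan=[[28, [0, 0, -5], [0, 0, 0]], [28, [0, 0, -15], [0, 0, 0]], [28, [0, 0, -25], [0, 0, 0]], [28, [0, 0, -30], [0, 0, 0]], [28, [0, 0, -30], [0, 0, 0]], [28, [0, 0, -30], [0, 0, 0]], [28, [0, 0, -25], [0, 0, 0]], [28, [0, 0, 0], [0, 0, 0]]])

```text
time_s: 5.75
eef_pos: [510.2, 290.5, 203.3]
ee_rot: [0.001, 0.843, 0.538, 0.004]
force: [-0.1, 0.6, -0.6]
grip_width: 0.365
```

Request:
carry_out(plan=[[28, [-20, 7, 0], [0, 0, 0]], [28, [-36.9, 13.3, 0], [0, 0, 0]], [28, [-36.9, 13.3, 0], [0, 0, 0]], [28, [-36.9, 13.3, 0], [0, 0, 0]], [28, [-36.9, 13.3, 0], [0, 0, 0]], [28, [-36.9, 13.3, 0], [0, 0, 0]], [28, [-36.9, 13.3, 0], [0, 0, 0]], [28, [-36.9, 13.3, 0], [0, 0, 0]], [28, [-36.9, 13.3, 0], [0, 0, 0]], [28, [-36.9, 13.3, 0], [0, 0, 0]], [28, [-36.9, 13.3, 0], [0, 0, 0]], [28, [-36.9, 13.3, 0], [0, 0, 0]], [28, [-36.9, 13.3, 0], [0, 0, 0]], [28, [-36.9, 13.3, 0], [0, 0, 0]], [28, [-36.9, 13.3, 0], [0, 0, 0]], [28, [-17, 6, 0], [0, 0, 0]], [28, [0, 0, 0], [0, 0, 0]]])

```text
time_s: 7.17
eef_pos: [454.1, -299.3, 196.6]
ee_rot: [-0.0, 0.844, 0.536, -0.001]
force: [0.1, -0.2, -1.6]
grip_width: 0.364
```

Request:
carry_out(plan=[[28, [0, 0, 0], [0, 0, -1]], [28, [0, 0, 0], [0, 0, -1]], [28, [0, 0, 0], [0, 0, -1]], [28, [0, 0, 0], [0, 0, -1]], [28, [0, 0, 0], [0, 0, -1.1]], [28, [0, 0, 0], [0, 0, 0]], [28, [0, 0, 0], [0, 0, 0]], [28, [0, 0, 0], [0, 0, 0]]])

```text
time_s: 7.83
eef_pos: [455.3, -295.4, 197.6]
ee_rot: [-0.0, 0.673, 0.74, 0.0]
force: [0.4, -0.1, -1.6]
grip_width: 0.364
```

```bash
python3 - <<'E'
from h import *
s=ctrl.sense(); print(s['time_s'],s['grip_width']*85.4,s['joints'].round(3)); print(toolT(s).round(4)); np.save('pics/w4T.npy',toolT(s))
snap('wrist','w4.png')
E
```

```text
7.8333 31.072022157006643 [-0.791  0.38   1.495 -0.     1.268 -0.887]
[[-9.530000e-02  9.955000e-01 -5.000000e-04  4.553320e+02]
 [ 9.955000e-01  9.530000e-02  5.000000e-04 -2.953864e+02]
 [ 5.000000e-04 -4.000000e-04 -1.000000e+00  1.975770e+02]
 [ 0.000000e+00  0.000000e+00  0.000000e+00  1.000000e+00]]
```

View pics/w4.png

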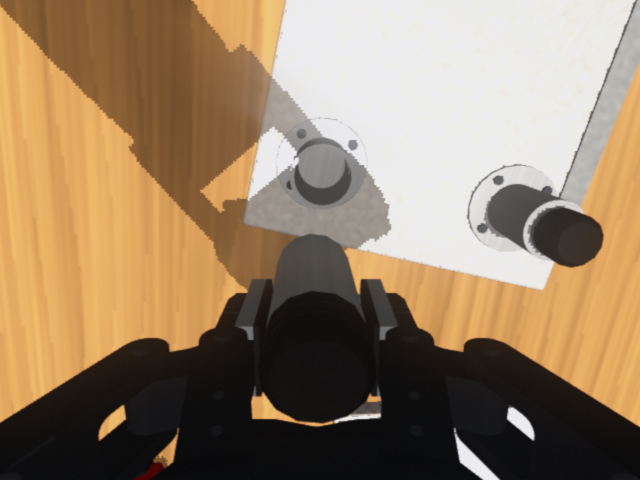

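```bash
python3 - <<'E'
from h import *
d=dict(np.load('pics/w4.npz')); T=np.load('pics/w4T.npy'); TC=d['tool_from_camera']
A=cloud(d,TC); W=cloud(d,T@TC)
w=A[120:215,270:375].reshape(-1,3); z=W[120:215,270:375,2].ravel()
t=w[abs(z-81)<4]; c,r=cv2.minEnclosingCircle(t[:,:2].astype(np.float32)); print('mouth tool',c,r,len(t),np.median(z[abs(z-81)<4]))
q,rq=T@TC,0
P=(T@np.array([*c,t[:,2].mean(),1]))[:3]; print('world',P)
# cap: nearest surface around (320,370)
w=A[285:425,255:385].reshape(-1,3); print('zhist',np.nanpercentile(w[:,2],[1,5,20,50]))
capz=np.nanmedian(A[360:400,300:340,2]); print('capz',capz)
t=w[(abs(w[:,2]-capz)<2.5)&(abs(w[:,1])<15.5)]; c2,r2=cv2.minEnclosingCircle(t[:,:2].astype(np.float32)); print('cap',c2,r2,t.min(0),t.max(0))
# foot lower front: tube body points
w=A[235:300,262:360].reshape(-1,3); z=w[:,2]
for lo,hi in ((-10,0),(0,10),(10,20),(20,30),(30,38),(34,42)):
    k=w[(z>lo)&(z<hi)&(abs(w[:,1])<18)]
    if len(k)>10:
        # circle fit lstsq
        M=np.c_[2*k[:,:2],np.ones(len(k))]; s=np.linalg.lstsq(M,(k[:,:2]**2).sum(1),rcond=None)[0]; R=np.sqrt(s[2]+s[0]**2+s[1]**2)
        print(lo,hi,len(k),'fit',s[:2].round(2),R.round(2),'xmax',k[:,0].max().round(2),'xmax-16',(np.percentile(k[:,0],97)-16).round(2),k[:,1].min().round(1),k[:,1].max().round(1), 'zmax',z[np.abs(w[:,1])<18].max() if 0 else '')
# mouth ring circle fit from outline
m=((abs(W[...,2]-81)<4)&(np.abs(A[...,1])<60)).astype(np.uint8); m[:120]=0;m[215:]=0;m[:,:270]=0;m[:,375:]=0
cn=max(cv2.findContours(m,0,1)[0],key=cv2.contourArea); (u,v),ax,an=cv2.fitEllipse(cn); o=onz(d,u,v,81,T@TC); print('ell',u,v,ax,'world',o,'tool',np.linalg.inv(T)@np.append(o,1))
z=cv2.resize(d['color'][130:220,270:390],(800,600),interpolation=2); cv2.imwrite('pics/z5.png',z)
E
```

```text
mouth tool (26.88922691345215, 3.3077449798583984) 20.19454574584961 1007 81.53146963128324
world [ 456.00713125 -268.25101069   81.34756368]
zhist [-74.95461142 -48.12305512 -47.19337869 -44.51975707]
capz -47.114018328050776
cap (-0.08238516002893448, -0.41524916887283325) 15.385821342468262 [-15.0713292  -15.07100156 -49.12832129] [ 15.28161866  14.71651469 -44.61515948]
-10 0 906 fit [-1.63 -1.63] 16.48 xmax 15.36 xmax-16 -1.05 -18.0 15.1 zmax 
0 10 681 fit [-0.86 -1.24] 15.67 xmax 15.29 xmax-16 -1.04 -17.1 13.8 zmax 
10 20 582 fit [-0.8  -1.47] 15.63 xmax 15.46 xmax-16 -0.98 -17.4 13.7 zmax 
20 30 490 fit [-0.77 -1.69] 15.64 xmax 15.33 xmax-16 -0.93 -17.5 13.5 zmax 
30 38 193 fit [-0.78 -1.89] 15.64 xmax 15.28 xmax-16 -1.05 -17.5 13.2 zmax 
34 42 26 fit [-1.14 -1.96] 15.82 xmax 14.55 xmax-16 -1.49 -11.1 12.9 zmax 
ell 321.7762145996094 176.16354370117188 (64.9916763305664, 65.4867935180664) world [ 455.8698498  -267.73515324   81.        ] tool [ 27.4156402    3.22037696 116.5893709    1.        ]
```

View pics/z5.png

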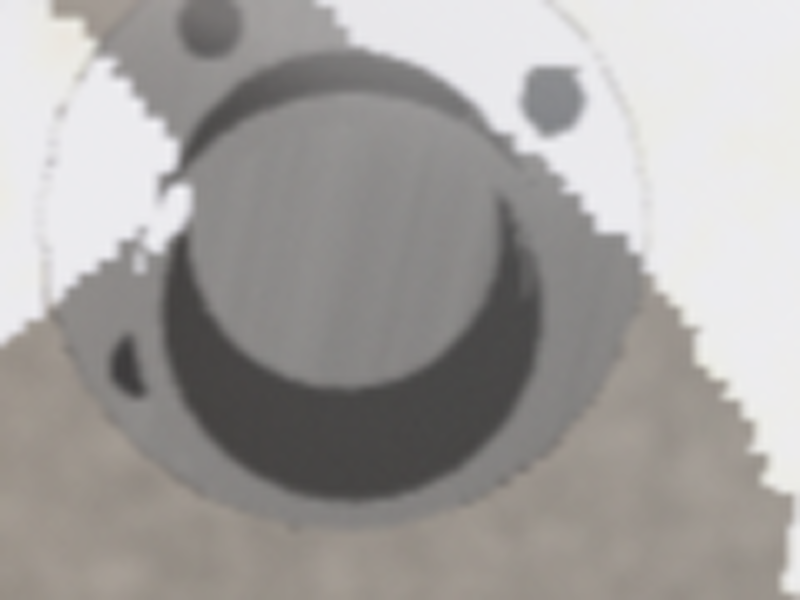

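Request:
carry_out(plan=[[28, [14, 3, 0], [0, 0, 0]], [28, [13.8, 2.9, 0], [0, 0, 0]], [28, [0, 0, 0], [0, 0, 0]], [28, [0, 0, 0], [0, 0, 0]], [28, [0, 0, 20], [0, 0, 0]], [28, [0, 0, 20], [0, 0, 0]], [28, [0, 0, 20], [0, 0, 0]], [28, [0, 0, 10], [0, 0, 0]], [28, [0, 0, 3], [0, 0, 0]], [28, [0, 0, 0], [0, 0, 0]], [28, [0, 0, 0], [0, 0, 0]]])

```text
time_s: 8.8
eef_pos: [458.9, -268.0, 125.9]
ee_rot: [0.001, 0.672, 0.741, -0.0]
force: [0.2, -0.2, -0.8]
grip_width: 0.364
```

```bash
python3 - <<'E'
from h import *
s=ctrl.sense(); print(s['time_s'],s['eef_pos'],s['force'],s['joints'].round(3)); np.save('pics/w6T.npy',toolT(s))
w=snap('wrist','w6.png');d=snap('scene','c6.png');e=snap('side','s6.png')
a=cv2.resize(d['color'][110:200,150:270],(400,300),interpolation=2);b=cv2.resize(e['color'][70:178,370:514],(400,300),interpolation=2)
w=cv2.resize(w['color'][180:440,180:460],(400,300))
cv2.imwrite('pics/z6.png',np.vstack([np.hstack([a,b]),np.hstack([w,np.zeros((300,400,3),np.uint8)])]))
E
```

```text
8.8 [ 458.93393908 -268.0215685   125.85043359] [ 0.19110912 -0.19974188 -0.79278376] [-0.749  0.432  1.62  -0.     1.088 -0.847]
```

View pics/z6.png

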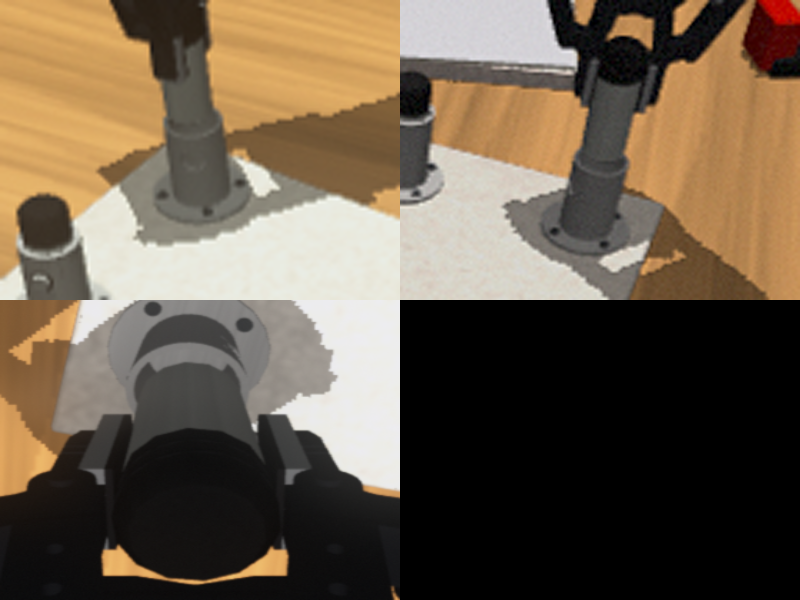

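```bash
cat > fit.py <<'E'
from h import *
from scipy.optimize import least_squares
def fitc(k,R):
    c0=k[:,:2].mean(0)
    r=least_squares(lambda p:np.hypot(k[:,0]-p[0],k[:,1]-p[1])-R,c0,loss='soft_l1',f_scale=1.); return r.x, np.median(abs(r.fun))
def run(tag,zf=((88,94),(94,100),(100,108))):
    for n in ('c','s'):
        d=dict(np.load(f'pics/{n}{tag}.npz')); W=cloud(d).reshape(-1,3); W=W[np.hypot(W[:,0]-456,W[:,1]+267)<26]; z=W[:,2]
        cam=np.array(d['cam_to_world'])[:2,3]
        for lo,hi,R in ((28,50,20),(50,74,20))+tuple((a,b,16) for a,b in zf):
            k=W[(z>lo)&(z<hi)]
            if len(k)<8: print(n,lo,hi,len(k)); continue
            # start farther from the camera
            v=k[:,:2].mean(0)-cam; v/=np.linalg.norm(v)
            r=least_squares(lambda p:np.hypot(k[:,0]-p[0],k[:,1]-p[1])-R,k[:,:2].mean(0)+v*R*.7,loss='soft_l1')
            print(n,lo,hi,len(k),r.x.round(2),np.median(abs(r.fun)).round(2))
E
python3 -c "
import fit; fit.run('6')"
```

```text
c 28 50 152 [ 456.02 -264.71] 1.14
c 50 74 179 [ 456.08 -264.58] 1.29
c 88 94 20 [ 455.06 -266.66] 1.0
c 94 100 29 [ 457.05 -265.97] 0.83
c 100 108 48 [ 456.55 -265.94] 1.6
s 28 50 177 [ 454.36 -266.91] 0.65
s 50 74 257 [ 454.29 -266.4 ] 1.17
s 88 94 35 [ 455.48 -268.89] 0.85
s 94 100 42 [ 455.98 -268.49] 0.85
s 100 108 51 [ 456.22 -267.93] 0.94
```

Request:
carry_out(plan=[[28, [1.5, -0.8, 0], [0, 0, 0]], [28, [0, 0, 0], [0, 0, 0]], [28, [0, 0, 0], [0, 0, 0]], [28, [0, 0, 2], [0, 0, 0]], [28, [0, 0, 2], [0, 0, 0]], [28, [0, 0, 1], [0, 0, 0]], [28, [0, 0, 1], [0, 0, 0]], [28, [0, 0, 1], [0, 0, 0]], [28, [0, 0, 0], [0, 0, 0]]])

```text
time_s: 9.7
eef_pos: [457.5, -266.2, 117.6]
ee_rot: [-0.0, 0.672, 0.741, 0.0]
force: [0.4, -0.2, -0.5]
grip_width: 0.365
```

```bash
python3 - <<'E'
from h import *
s=ctrl.sense(); print(s['time_s'],s['eef_pos'],s['force'],s['wrist_torque'])
d=snap('scene','c7.png');e=snap('side','s7.png')
import fit; fit.run('7',((86,90),(90,96),(96,102)))
E
```

```text
9.7 [ 457.50946859 -266.15575079  117.63616579] [ 0.42493804 -0.2205504  -0.46619155] [-0.01331175  0.00053073 -0.04830921]
c 28 50 158 [ 456.03 -264.68] 1.36
c 50 74 134 [ 455.66 -264.78] 1.19
c 86 90 25 [ 455.27 -264.15] 1.61
c 90 96 30 [ 455.07 -264.21] 1.27
c 96 102 33 [ 455.17 -264.1 ] 0.78
s 28 50 177 [ 454.22 -267.14] 0.72
s 50 74 195 [ 454.38 -266.98] 0.69
s 86 90 26 [ 455.17 -266.5 ] 0.54
s 90 96 42 [ 454.47 -266.51] 0.62
s 96 102 43 [ 454.59 -266.22] 0.78
```

Request:
carry_out(plan=[[28, [-0.4, 0, 2], [0, 0, 0]], [28, [0, 0, 2.5], [0, 0, 0]], [28, [0, 0, 2.5], [0, 0, 0]], [28, [0, 0, 2.5], [0, 0, 0]], [28, [0, 0, 2.5], [0, 0, 0]], [28, [0, 0, 2.5], [0, 0, 0]], [28, [0, 0, 0], [0, 0, 0]]])

```text
time_s: 10.38
eef_pos: [457.4, -266.4, 102.8]
ee_rot: [-0.0, 0.672, 0.741, 0.0]
force: [-0.9, 0.7, -1.0]
grip_width: 0.363
```

Request:
carry_out(plan=[[28, [0, 0, 2.5], [0, 0, 0]], [28, [0, 0, 2.5], [0, 0, 0]], [28, [0, 0, 2.5], [0, 0, 0]], [28, [0, 0, 2.5], [0, 0, 0]], [28, [0, 0, 2.5], [0, 0, 0]], [28, [0, 0, 0], [0, 0, 0]], [28, [0, 0, 0], [0, 0, 0]]])

```text
time_s: 10.97
eef_pos: [457.6, -266.6, 90.8]
ee_rot: [-0.0, 0.672, 0.741, -0.0]
force: [-0.1, 0.5, -1.3]
grip_width: 0.364
```

```bash
python3 - <<'E'
from h import *
s=ctrl.sense(); print(s['time_s'],s['eef_pos'],s['force'],s['wrist_torque'])
w=snap('wrist','w8.png');d=snap('scene','c8.png');e=snap('side','s8.png')
a=cv2.resize(d['color'][110:200,150:270],(400,300),interpolation=2);b=cv2.resize(e['color'][70:178,370:514],(400,300),interpolation=2)
w=cv2.resize(w['color'][180:440,180:460],(400,300))
cv2.imwrite('pics/z8.png',np.vstack([np.hstack([a,b]),np.hstack([w,np.zeros((300,400,3),np.uint8)])]))
E
```

```text
10.9667 [ 457.57614961 -266.58844788   90.75881486] [-0.09563428  0.45526675 -1.30707376] [ 0.01537839 -0.04580041  0.02497983]
```

View pics/z8.png

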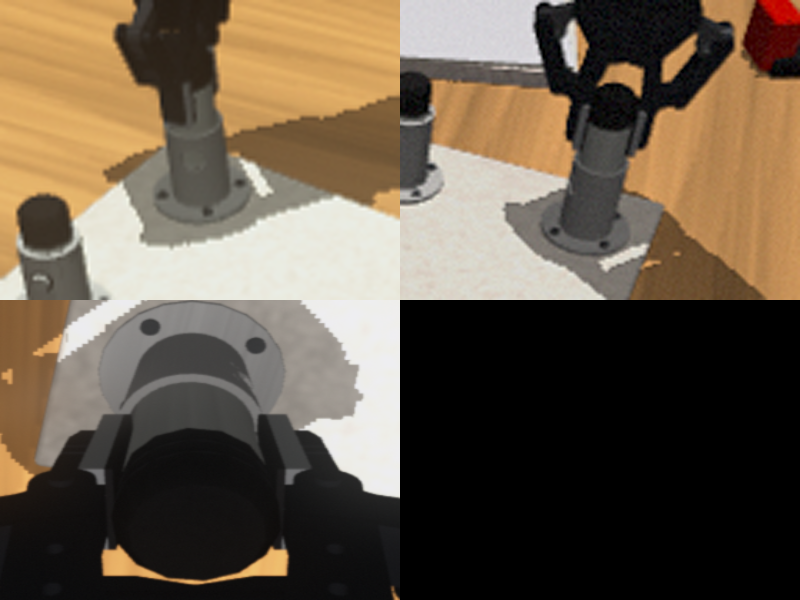

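Request:
carry_out(plan=[[28, [0, 0, 1.5], [0, 0, 0]], [28, [0, 0, 1.5], [0, 0, 0]], [28, [0, 0, 1], [0, 0, 0]], [28, [0, 0, 1], [0, 0, 0]], [28, [0, 0, 0], [0, 0, 0]], [28, [0, 0, 0], [0, 0, 0]]])

```text
time_s: 11.62
eef_pos: [457.6, -266.6, 85.8]
ee_rot: [-0.0, 0.672, 0.741, -0.0]
force: [0.1, 0.1, -0.9]
grip_width: 0.362
```

Request:
carry_out(plan=[[28, [0, 0, 0.5], [0, 0, 0]], [28, [0, 0, 0.5], [0, 0, 0]], [28, [0, 0, 0.5], [0, 0, 0]], [28, [0, 0, 0.5], [0, 0, 0]], [28, [0, 0, 0], [0, 0, 0]], [28, [0, 0, 0], [0, 0, 0]]])

```text
time_s: 12.12
eef_pos: [457.6, -266.6, 83.9]
ee_rot: [-0.0, 0.672, 0.741, 0.0]
force: [-0.1, 0.3, -1.0]
grip_width: 0.368
```

Request:
carry_out(plan=[[28, [0, 0, 0.5], [0, 0, 0]], [28, [0, 0, 0.5], [0, 0, 0]], [28, [0, 0, 0.5], [0, 0, 0]], [28, [0, 0, 0], [0, 0, 0]], [28, [0, 0, 0], [0, 0, 0]]])

```text
time_s: 12.53
eef_pos: [457.6, -266.6, 82.3]
ee_rot: [-0.0, 0.672, 0.741, -0.0]
force: [0.0, 0.4, -1.6]
grip_width: 0.368
```

```bash
python3 - <<'E'
from h import *
s=ctrl.sense(); print(s['time_s'],s['eef_pos'],s['force'],s['wrist_torque'],s['grip_width'])
w=snap('wrist','w9.png');d=snap('scene','c9.png');e=snap('side','s9.png')
a=cv2.resize(d['color'][110:200,150:270],(400,300),interpolation=2);b=cv2.resize(e['color'][100:160,400:480],(400,300),interpolation=2)
w=cv2.resize(w['color'][180:440,180:460],(400,300))
cv2.imwrite('pics/z9.png',np.vstack([np.hstack([a,b]),np.hstack([w,np.zeros((300,400,3),np.uint8)])]))
E
```

```text
12.5333 [ 457.57531735 -266.58869635   82.33438374] [ 0.02750567  0.3542938  -1.61908202] [-0.00534916  0.00459908 -0.02193292] 0.3684668526125783
```

View pics/z9.png

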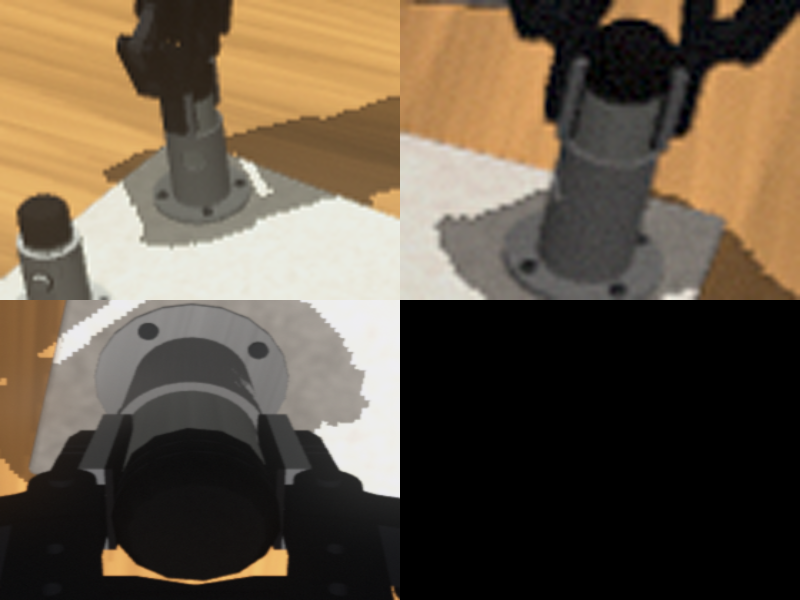

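Request:
carry_out(plan=[[28, [0, 0, 0.5], [0, 0, 0]], [28, [0, 0, 0.5], [0, 0, 0]], [28, [0, 0, 0.5], [0, 0, 0]], [28, [0, 0, 0.2], [0, 0, 0]], [28, [0, 0, 0], [0, 0, 0]], [28, [0, 0, 0], [0, 0, 0]]])

```text
time_s: 13.18
eef_pos: [457.6, -266.6, 80.7]
ee_rot: [-0.0, 0.672, 0.741, -0.0]
force: [-1.5, 0.6, -1.7]
grip_width: 0.362
```

Request:
carry_out(plan=[[34, [0, 0, 0], [0, 0, 0]], [37, [0, 0, 0], [0, 0, 0]], [42, [0, 0, 0], [0, 0, 0]], [50, [0, 0, 0], [0, 0, 0]], [55, [0, 0, 0], [0, 0, 0]], [55, [0, 0, 0], [0, 0, 0]]])

```text
time_s: 13.68
eef_pos: [457.7, -266.7, 80.8]
ee_rot: [0.0, 0.672, 0.741, 0.0]
force: [0.0, -0.3, -0.2]
grip_width: 0.643
```

```bash
python3 - <<'E'
from h import *
s=ctrl.sense(); print(s['time_s'],s['eef_pos'],s['force'],s['wrist_torque'],s['grip_width'])
np.save('pics/w10T.npy',toolT(s))
w=snap('wrist','w10.png');d=snap('scene','c10.png');e=snap('side','s10.png')
a=cv2.resize(d['color'][110:200,150:270],(400,300),interpolation=2);b=cv2.resize(e['color'][100:160,400:480],(400,300),interpolation=2)
A=cloud(w,np.array(w['tool_from_camera'])); W=cloud(w,toolT(s)@w['tool_from_camera'])
w=cv2.resize(w['color'][180:440,180:460],(400,300))
cv2.imwrite('pics/z10.png',np.vstack([np.hstack([a,b]),np.hstack([w,np.zeros((300,400,3),np.uint8)])]))
k=W[330:410,280:350].reshape(-1,3); print('cap z',np.median(k[:,2]))
e=cloud(e).reshape(-1,3); e=e[np.hypot(e[:,0]-455,e[:,1]+266)<15]; print('side cap top',np.percentile(e[:,2],[90,97,99]))
E
```

```text
13.6833 [ 457.7406312  -266.6799414    80.80925739] [ 0.0436251  -0.27062618 -0.19133343] [-0.09549742 -0.0042938  -0.00309347] 0.6427837012043103
cap z nan
side cap top [187.45582952 192.72253717 194.12799234]
```

View pics/z10.png

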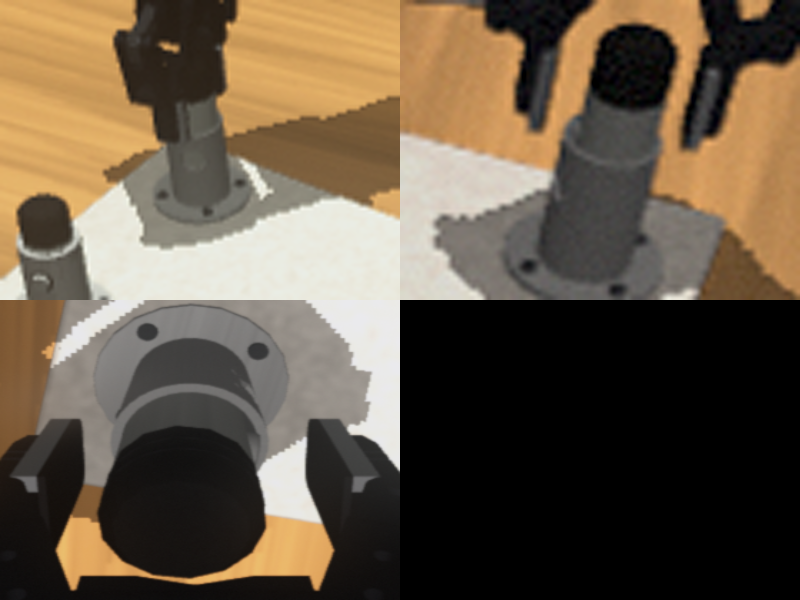

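Request:
carry_out(plan=[[55, [0, 0, -10], [0, 0, 0]], [55, [0, 0, -10.5], [0, 0, 0]], [55, [0, 0, 0], [0, 0, 0]], [45, [0, 0, 0], [0, 0, 0]], [40, [0, 0, 0], [0, 0, 0]], [37, [0, 0, 0], [0, 0, 0]], [34, [0, 0, 0], [0, 0, 0]], [32, [0, 0, 0], [0, 0, 0]], [29, [0, 0, 0], [0, 0, 0]], [28, [0, 0, 0], [0, 0, 0]], [28, [0, 0, 0], [0, 0, 0]]], grip_force=25)

```text
time_s: 14.75
eef_pos: [457.0, -266.5, 100.7]
ee_rot: [-0.001, 0.672, 0.741, -0.0]
force: [-5.1, -0.8, -3.0]
grip_width: 0.364
```

```bash
python3 - <<'E'
from h import *
s=ctrl.sense(); print(s['time_s'],s['eef_pos'],s['force'],s['wrist_torque'],s['grip_width'])
w=snap('wrist','w11.png');e=snap('side','s11.png')
b=cv2.resize(e['color'][100:160,400:480],(400,300),interpolation=2)
w=cv2.resize(w['color'][180:440,180:460],(400,300))
cv2.imwrite('pics/z11.png',np.hstack([w,b]))
E
```

```text
14.75 [ 457.04536665 -266.48834575  100.72835374] [-5.08608182 -0.84269282 -3.00547245] [-0.20074726  0.9847199   0.02434684] 0.3641033397204076
```

View pics/z11.png

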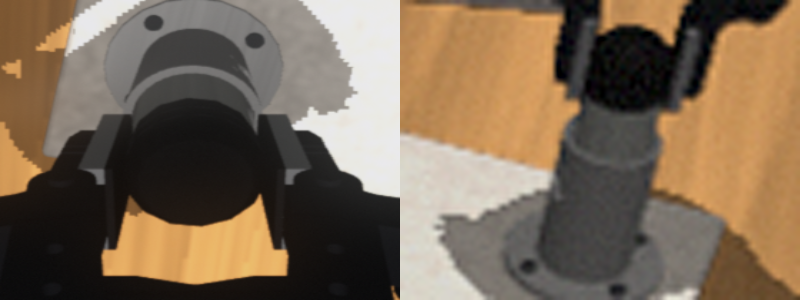

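Request:
carry_out(plan=[[28, [0, 0, 0.7], [0, 0, 0]], [28, [0, 0, 0.7], [0, 0, 0]], [28, [0, 0, 0.7], [0, 0, 0]], [28, [0, 0, 0.7], [0, 0, 0]], [28, [0, 0, 0.7], [0, 0, 0]]])

```text
time_s: 15.27
eef_pos: [457.7, -266.7, 97.9]
ee_rot: [0.0, 0.672, 0.741, -0.0]
force: [-4.6, 0.2, 0.7]
grip_width: 0.363
```

Request:
carry_out(plan=[[28, [0, 0, 0.8], [0, 0, 0]], [28, [0, 0, 0.8], [0, 0, 0]], [28, [0, 0, 0.8], [0, 0, 0]], [28, [0, 0, 0.8], [0, 0, 0]], [28, [0, 0, 0.8], [0, 0, 0]]])

```text
time_s: 15.68
eef_pos: [457.7, -266.7, 93.9]
ee_rot: [0.0, 0.672, 0.741, -0.0]
force: [-5.5, -0.6, 0.6]
grip_width: 0.364
```

```bash
python3 - <<'E'
from h import *
s=ctrl.sense(); print(s['time_s'],s['eef_pos'],s['force'],s['wrist_torque'],s['grip_width'])
w=snap('wrist','w12.png');e=snap('side','s12.png')
b=cv2.resize(e['color'][100:160,400:480],(400,300),interpolation=2)
w=cv2.resize(w['color'][180:440,180:460],(400,300))
cv2.imwrite('pics/z12.png',np.hstack([w,b]))
E
```

```text
15.6833 [ 457.72362743 -266.72309793   93.87077113] [-5.46017969 -0.64415671  0.63282306] [-0.11132996  0.90559386 -0.0465789 ] 0.36393746432096885
```

View pics/z12.png

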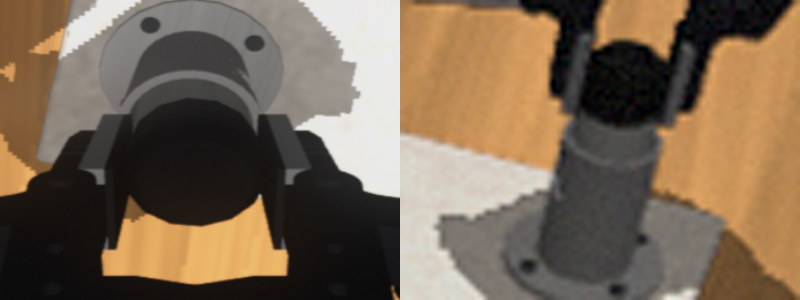

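Request:
carry_out(plan=[[28, [0, 0, 0.8], [0, 0, 0]], [28, [0, 0, 0.8], [0, 0, 0]], [28, [0, 0, 0.8], [0, 0, 0]], [28, [0, 0, 0.8], [0, 0, 0]], [28, [0, 0, 0.8], [0, 0, 0]], [28, [0, 0, 0.8], [0, 0, 0]], [28, [0, 0, 0.8], [0, 0, 0]], [28, [0, 0, 0.8], [0, 0, 0]], [28, [0, 0, 0.8], [0, 0, 0]], [28, [0, 0, 0.8], [0, 0, 0]], [28, [0, 0, 0.8], [0, 0, 0]]])

```text
time_s: 16.7
eef_pos: [457.6, -266.5, 84.8]
ee_rot: [-0.0, 0.672, 0.741, 0.0]
force: [-5.1, 0.5, 1.0]
grip_width: 0.364
```

Request:
carry_out(plan=[[28, [0, 0, 0.5], [0, 0, 0]], [28, [0, 0, 0.5], [0, 0, 0]], [28, [0, 0, 0.5], [0, 0, 0]], [28, [0, 0, 0.3], [0, 0, 0]]])

```text
time_s: 17.03
eef_pos: [457.6, -266.5, 83.0]
ee_rot: [-0.0, 0.672, 0.741, 0.0]
force: [-4.9, 1.0, 0.5]
grip_width: 0.365
```

Request:
carry_out(plan=[[28, [0, 0, 0.4], [0, 0, 0]], [28, [0, 0, 0.4], [0, 0, 0]], [28, [0, 0, 0.4], [0, 0, 0]], [28, [0, 0, 0], [0, 0, 0]]])

```text
time_s: 17.37
eef_pos: [457.6, -266.7, 82.1]
ee_rot: [0.0, 0.672, 0.741, -0.0]
force: [-6.3, 1.1, 3.0]
grip_width: 0.365
```

Request:
carry_out(plan=[[28, [0, 0, 0.3], [0, 0, 0]], [28, [0, 0, 0.3], [0, 0, 0]], [28, [0, 0, 0.3], [0, 0, 0]], [28, [0, 0, 0], [0, 0, 0]]])

```text
time_s: 17.7
eef_pos: [457.8, -266.9, 82.0]
ee_rot: [0.001, 0.671, 0.741, -0.0]
force: [-8.1, 2.7, 10.0]
grip_width: 0.367
```

```bash
python3 - <<'E'
from h import *
s=ctrl.sense(); print(s['time_s'],s['eef_pos'],s['force'],s['wrist_torque'],s['grip_width'])
w=snap('wrist','w13.png');e=snap('side','s13.png');d=snap('scene','c13.png')
A=cloud(w,toolT(s)@w['tool_from_camera']); 
We=cloud(e)
m=(e['color'].max(2)<60)&(np.hypot(We[...,0]-455,We[...,1]+266)<15)&(We[...,2]<118)&(We[...,2]>95); print('side cap',m.sum(),np.percentile(We[m][:,2],[50,75,95]))
# same for a reference seated foot: side px (397,218)
r=We[205:235,380:415].reshape(-1,3); print('ref',np.nanpercentile(r[:,2],[75,95,99]))
r=A[...,2]; print('wrist cap z', np.nanmedian(r[300:400,290:345]), np.nanpercentile(r[300:360,290:345],[10,50,90]))
b=cv2.resize(e['color'][100:160,400:480],(400,300),interpolation=2)
a=cv2.resize(d['color'][110:200,150:270],(400,300),interpolation=2)
w=cv2.resize(w['color'][180:440,180:460],(400,300))
cv2.imwrite('pics/z13.png',np.vstack([np.hstack([w,b]),np.hstack([a,a*0])]))
E
```

```text
17.7 [ 457.75067294 -266.92833462   82.01820314] [-8.06942906  2.66625795  9.96563202] [ 0.47556373  1.49836741 -0.0396676 ] 0.3674887758582832
side cap 125 [105.49952126 106.41272533 107.39884476]
ref [ 97.89665821 106.45595001 107.54321007]
wrist cap z 107.40277027777074 [106.89778123 107.70882953 108.47386225]
```

View pics/z13.png

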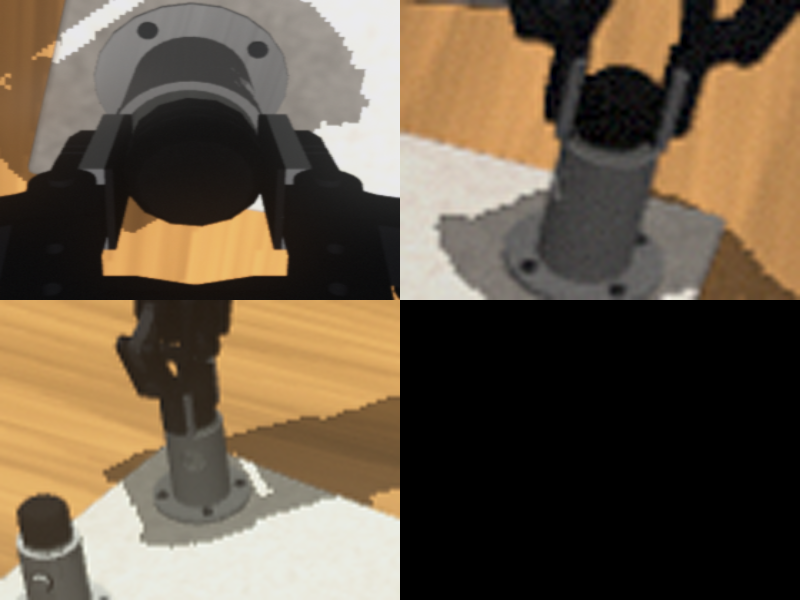

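Request:
carry_out(plan=[[28, [0, 0, -0.4], [0, 0, 0]], [28, [0, 0, 0], [0, 0, -0.2]], [28, [0, 0, 0], [0, 0, -0.2]], [28, [0, 0, 0], [0, 0, -0.2]], [28, [0, 0, 0], [0, 0, -0.2]], [28, [0, 0, 0], [0, 0, -0.2]], [28, [0, 0, 0], [0, 0, -0.2]], [28, [0, 0, 0], [0, 0, 0]]])

```text
time_s: 18.52
eef_pos: [458.0, -267.4, 82.1]
ee_rot: [0.001, 0.623, 0.782, -0.0]
force: [-4.8, -0.3, 4.4]
grip_width: 0.367
```

```bash
python3 - <<'E'
from h import *
s=ctrl.sense(); T=toolT(s);print(s['time_s'],s['eef_pos'],s['force'],s['wrist_torque'],s['grip_width'],'yaw',np.arctan2(T[1,1],T[0,1]))
E
```

```text
18.5167 [ 458.01933541 -267.41179658   82.06965488] [-4.75898905 -0.31914531  4.38966555] [-0.03649832  0.94171309 -0.04296184] 0.3668380673878228 yaw 0.22491193311852106
```

Request:
carry_out(plan=[[28, [0, 0, 0], [0, 0, -0.2]], [28, [0, 0, 0], [0, 0, -0.2]], [28, [0, 0, 0], [0, 0, -0.2]], [28, [0, 0, 0], [0, 0, -0.2]], [28, [0, 0, 0], [0, 0, 0]]])

```text
time_s: 18.93
eef_pos: [458.0, -267.6, 82.1]
ee_rot: [0.001, 0.59, 0.807, -0.0]
force: [-4.7, -1.6, 3.7]
grip_width: 0.362
```

Request:
carry_out(plan=[[28, [0, 0, 0], [0, 0, -0.2]], [28, [0, 0, 0], [0, 0, -0.2]], [28, [0, 0, 0], [0, 0, -0.2]], [28, [0, 0, 0], [0, 0, 0]]])

```text
time_s: 19.27
eef_pos: [458.0, -267.6, 82.1]
ee_rot: [0.001, 0.564, 0.826, -0.001]
force: [-5.3, -1.6, 3.3]
grip_width: 0.362
```

```bash
python3 - <<'E'
from h import *
s=ctrl.sense(); T=toolT(s);print(s['time_s'],s['eef_pos'],s['force'],s['wrist_torque'],s['grip_width'],'yaw',np.arctan2(T[1,1],T[0,1]))
E
```

```text
19.2667 [ 457.98971758 -267.58989937   82.10300948] [-5.27107917 -1.55784413  3.312302  ] [-0.26102939  0.97602643 -0.02478357] 0.36154274532564756 yaw 0.37141059706926416
```

Still inside the bore, with the lateral spring force still there. I'll keep turning in small steps.

Request:
carry_out(plan=[[28, [0, 0, 0], [0, 0, -0.2]], [28, [0, 0, 0], [0, 0, -0.2]], [28, [0, 0, 0], [0, 0, 0]]])

```text
time_s: 19.52
eef_pos: [458.0, -267.5, 82.1]
ee_rot: [0.001, 0.547, 0.837, -0.001]
force: [-5.5, -0.9, 3.9]
grip_width: 0.361
```

Request:
carry_out(plan=[[28, [0, 0, 0], [0, 0, -0.2]], [28, [0, 0, 0], [0, 0, -0.2]], [28, [0, 0, 0], [0, 0, 0]]])

```text
time_s: 19.77
eef_pos: [458.0, -267.6, 82.1]
ee_rot: [0.001, 0.529, 0.848, -0.001]
force: [-5.4, -2.1, 4.5]
grip_width: 0.361
```

Request:
carry_out(plan=[[28, [0, 0, 0], [0, 0, -0.2]], [28, [0, 0, 0], [0, 0, -0.2]], [28, [0, 0, 0], [0, 0, 0]]])

```text
time_s: 20.02
eef_pos: [458.0, -267.3, 82.0]
ee_rot: [0.001, 0.512, 0.859, -0.0]
force: [-4.9, -1.1, 6.0]
grip_width: 0.364
```

```bash
python3 - <<'E'
from h import *
s=ctrl.sense(); T=toolT(s);print(s['time_s'],s['eef_pos'],s['force'],s['wrist_torque'],s['grip_width'],'yaw',np.arctan2(T[1,1],T[0,1]))
w=snap('wrist','w14.png');d=snap('scene','c14.png')
a=cv2.resize(d['color'][125:185,170:250],(400,300),interpolation=2)
w=cv2.resize(w['color'][180:440,180:460],(400,300))
cv2.imwrite('pics/z14.png',np.hstack([w,a]))
E
```

```text
20.0167 [ 458.02860889 -267.33889831   82.04380225] [-4.87675954 -1.14523183  6.00868879] [-0.20215639  0.85717615 -0.01560357] 0.363907482422911 yaw 0.49693568191374715
```

View pics/z14.png

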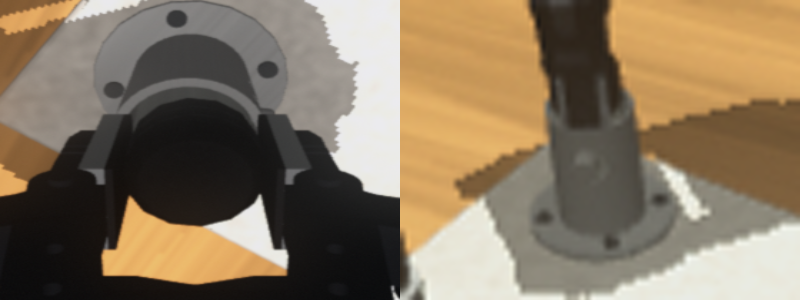

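Request:
carry_out(plan=[[28, [0, 0, 0], [0, 0, -0.2]], [28, [0, 0, 0], [0, 0, -0.2]], [28, [0, 0, 0], [0, 0, 0]]])

```text
time_s: 20.37
eef_pos: [458.0, -267.3, 82.1]
ee_rot: [0.001, 0.493, 0.87, -0.0]
force: [-4.2, -1.1, 5.4]
grip_width: 0.369
```

```bash
python3 - <<'E'
from h import *
s=ctrl.sense(); T=toolT(s);print(s['time_s'],s['eef_pos'],s['force'],s['wrist_torque'],s['grip_width'],'yaw',np.arctan2(T[1,1],T[0,1]))
E
```

```text
20.3667 [ 458.04038718 -267.33830684   82.06097644] [-4.2110318  -1.06208666  5.38928937] [-0.25074069  0.86092665 -0.07710982] 0.36865082301947477 yaw 0.538583375231779
```

Request:
carry_out(plan=[[28, [0, 0, 0], [0, 0, -0.2]], [28, [0, 0, 0], [0, 0, 0]]])

```text
time_s: 20.53
eef_pos: [458.0, -267.3, 82.1]
ee_rot: [0.001, 0.484, 0.875, -0.0]
force: [-4.5, -2.1, 5.4]
grip_width: 0.365
```

```bash
python3 - <<'E'
from h import *
s=ctrl.sense(); T=toolT(s);print(s['time_s'],s['eef_pos'],s['force'],s['wrist_torque'],s['grip_width'],'yaw',np.arctan2(T[1,1],T[0,1]))
d=snap('scene','c15.png')
for k in range(1):
    im=[cv2.resize(np.clip(cv2.imread(f'pics/c{n}.png')[140:175,190:230].astype(float)*1.6-40,0,255).astype(np.uint8),(400,350),interpolation=2) for n in ('13','15')]
cv2.imwrite('pics/z15.png',np.hstack(im))
E
```

```text
20.5333 [ 458.04620891 -267.34843398   82.06281742] [-4.53992277 -2.06987074  5.42758912] [-0.18987736  0.88012985 -0.04021318] 0.36455989799776833 yaw 0.5593944325327618
```

View pics/z15.png

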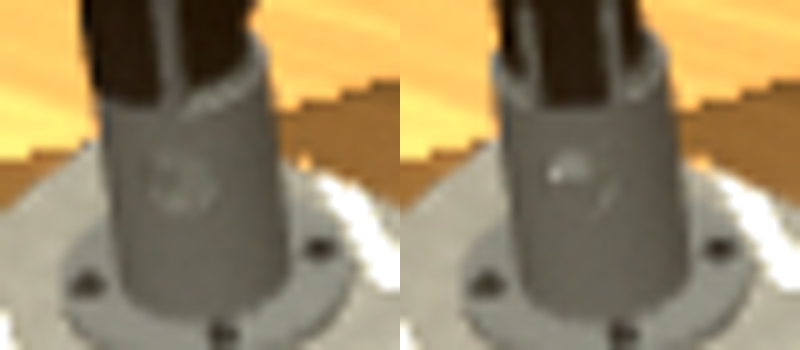

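Request:
carry_out(plan=[[28, [0, 0, 0], [0, 0, -0.2]], [28, [0, 0, 0], [0, 0, -0.2]], [28, [0, 0, 0], [0, 0, 0]]])

```text
time_s: 20.83
eef_pos: [458.0, -267.3, 82.0]
ee_rot: [0.001, 0.466, 0.885, -0.0]
force: [-4.2, -1.8, 5.4]
grip_width: 0.364
```

```bash
python3 - <<'E'
from h import *
s=ctrl.sense(); T=toolT(s);print(s['time_s'],s['eef_pos'],s['force'],s['wrist_torque'],s['grip_width'],'yaw',np.arctan2(T[1,1],T[0,1]))
d=snap('scene','c16.png');w=snap('wrist','w16.png')
im=[cv2.resize(np.clip(cv2.imread(f'pics/c{n}.png')[140:175,190:230].astype(float)*1.6-40,0,255).astype(np.uint8),(400,300),interpolation=2) for n in ('14','16')]
cv2.imwrite('pics/z16.png',np.vstack([np.hstack(im),cv2.resize(w['color'][180:440,100:540],(800,300))]))
E
```

```text
20.8333 [ 458.03420165 -267.33672961   82.04980021] [-4.15815627 -1.75534882  5.433917  ] [-0.22050016  0.84930385 -0.06427254] 0.36367570235563146 yaw 0.6013526317807079
```

View pics/z16.png

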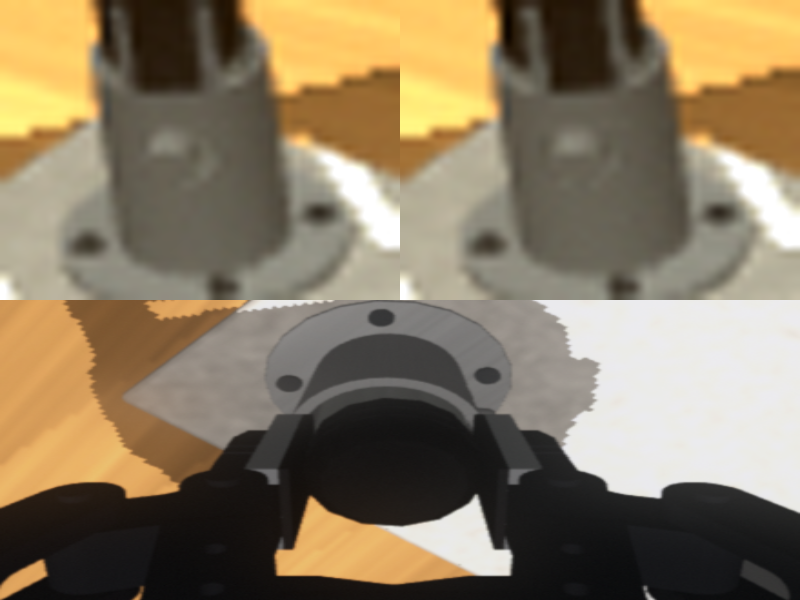

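Request:
carry_out(plan=[[28, [0, -0.5, 0], [0, 0, 0]], [28, [0, 0, 0], [0, 0, 0]], [28, [0, 0, 0], [0, 0, 0]]])

```text
time_s: 21.18
eef_pos: [457.9, -267.4, 82.0]
ee_rot: [0.001, 0.466, 0.885, -0.0]
force: [-2.0, 0.4, 5.5]
grip_width: 0.365
```

```bash
python3 - <<'E'
from h import *
s=ctrl.sense(); T=toolT(s);print(s['time_s'],s['eef_pos'],s['force'],s['wrist_torque'],s['grip_width'],'yaw',np.arctan2(T[1,1],T[0,1]))
a=cv2.imread('pics/scene0.png'); b=cv2.imread('pics/c16.png')
f=lambda i,x,y:cv2.resize(np.clip(i[y-20:y+20,x-20:x+20].astype(float)*1.6-40,0,255).astype(np.uint8),(260,260),interpolation=2)
cv2.imwrite('pics/z17.png',np.hstack([f(a,168,195),f(a,285,245),f(b,209,158)]))
E
```

```text
21.1833 [ 457.93979914 -267.40859599   82.04943284] [-2.02025585  0.40232216  5.46772272] [-0.00696716  0.44060788 -0.02393941] 0.36486503114622065 yaw 0.600374802758979
```

View pics/z17.png

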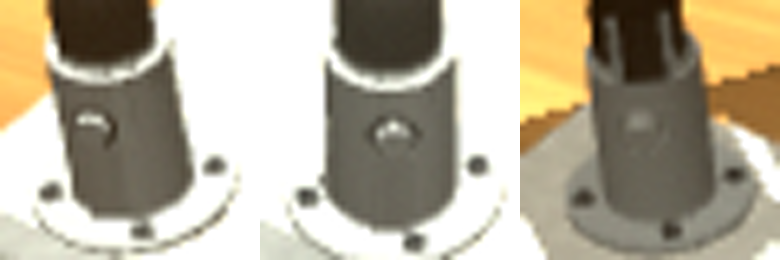

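Request:
carry_out(plan=[[28, [0, -0.5, 0], [0, 0, 0]], [28, [0, 0, 0], [0, 0, 0]], [28, [0, 0, 0], [0, 0, 0]]])

```text
time_s: 21.43
eef_pos: [457.8, -267.5, 82.0]
ee_rot: [0.001, 0.466, 0.885, 0.0]
force: [0.4, -0.2, 5.7]
grip_width: 0.367
```

Request:
carry_out(plan=[[28, [0, -0.5, 0], [0, 0, 0]], [28, [0, 0, 0], [0, 0, 0]], [28, [0, 0, 0], [0, 0, 0]]])

```text
time_s: 21.68
eef_pos: [457.6, -267.6, 82.0]
ee_rot: [0.002, 0.466, 0.885, 0.0]
force: [1.5, 1.7, 6.2]
grip_width: 0.363
```

```bash
python3 - <<'E'
from h import *
s=ctrl.sense(); T=toolT(s);print(s['time_s'],s['eef_pos'],s['force'],s['wrist_torque'],s['grip_width'],'yaw',np.arctan2(T[1,1],T[0,1]))
E
```

```text
21.6833 [ 457.55710361 -267.58605566   82.02359514] [1.51482354 1.66765986 6.19473106] [ 0.47820143 -0.52210834 -0.0575997 ] 0.3634154001702355 yaw 0.6003111777867227
```

Request:
carry_out(plan=[[28, [0, 0.5, 0], [0, 0, 0]], [34, [0, 0, 0], [0, 0, 0]], [40, [0, 0, 0], [0, 0, 0]], [50, [0, 0, 0], [0, 0, 0]], [55, [0, 0, 0], [0, 0, 0]], [55, [0, 0, 0], [0, 0, 0]], [55, [0, 0, -15], [0, 0, 0]], [55, [0, 0, -25], [0, 0, 0]], [55, [0, 0, -30], [0, 0, 0]], [55, [0, 0, -30], [0, 0, 0]], [55, [-20, 0, -10], [0, 0, 0]], [55, [-20, 0, 0], [0, 0, 0]], [55, [0, 0, 0], [0, 0, 0]]])

```text
time_s: 22.77
eef_pos: [480.5, -302.5, 192.0]
ee_rot: [0.001, 0.467, 0.884, -0.001]
force: [-0.3, 0.0, -0.7]
grip_width: 0.645
```

```bash
python3 - <<'E'
from h import *
s=ctrl.sense(); T=toolT(s);print(s['time_s'],s['eef_pos'],s['force'])
d=snap('scene','c18.png');e=snap('side','s18.png');w=snap('wrist','w18.png')
f=lambda i,x,y,r=20:cv2.resize(np.clip(i[y-r:y+r,x-r:x+r].astype(float)*1.6-40,0,255).astype(np.uint8),(400,300),interpolation=2)
cv2.imwrite('pics/z18.png',np.vstack([np.hstack([f(d['color'],209,158),f(e['color'],438,142,24)]),np.hstack([f(d['color'],285,245),cv2.resize(w['color'],(400,300))])]))
A=cloud(w,T@w['tool_from_camera']); m=(np.hypot(A[...,0]-456,A[...,1]+267)<24)&(abs(A[...,2]-107)<4)
print('cap z',np.median(A[m][:,2]),cv2.minEnclosingCircle(A[m][:,:2].astype(np.float32)))
m2=(np.hypot(A[...,0]-456,A[...,1]+267)<24)&(abs(A[...,2]-81)<3); 
E
```

```text
22.7667 [ 480.54345817 -302.4514542   191.98837509] [-0.31315914  0.02143805 -0.72326263]
cap z 108.30827237974006 ((458.1443786621094, -272.0167236328125), 15.972439765930176)
```

View pics/z18.png

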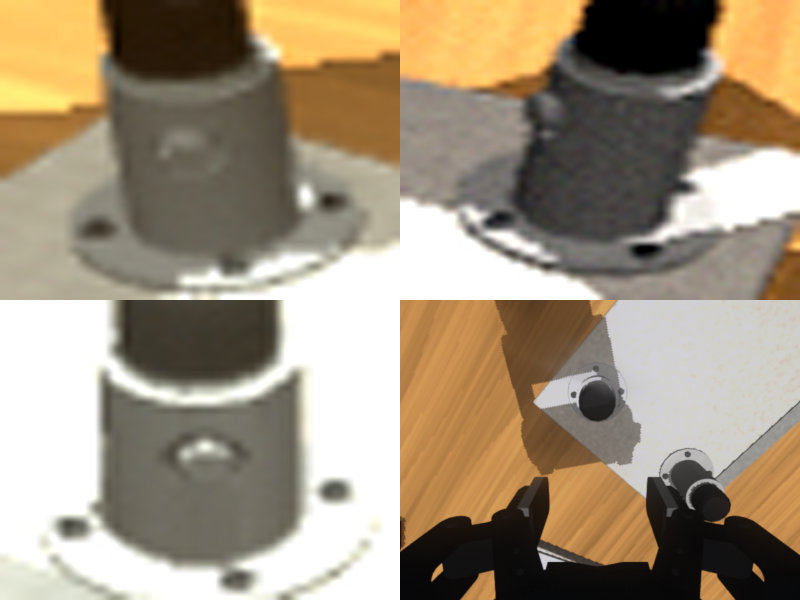

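```bash
python3 - <<'E'
import fit; from h import *
fit.run('18',((84,92),(92,104)))
d=dict(np.load('pics/w18.npz')); T=toolT(ctrl.sense()); A=cloud(d,T@d['tool_from_camera'])
q=A.reshape(-1,3)
for lo,hi in ((17,26),(78.5,84),(104,112)):
    k=q[(q[:,2]>lo)&(q[:,2]<hi)&(np.hypot(q[:,0]-457,q[:,1]+269)<(24 if lo>50 else 38))]; print(lo,len(k),k[:,:2].min(0).round(1),k[:,:2].max(0).round(1),np.array(cv2.minEnclosingCircle(k[:,:2].astype(np.float32))[0]).round(2))
z=d['color'][250:350,230:390]; cv2.imwrite('pics/z19.png',cv2.resize(z,(800,500),interpolation=2))
# bystanders
for n in ('c18','s18'):
    a=cv2.imread('pics/'+('scene0' if n[0]=='c' else 'side0')+'.png');b=cv2.imread(f'pics/{n}.png')
    cv2.imwrite(f'pics/{n}d.png',b)
E
```

```text
c 28 50 139 [ 456.03 -264.52] 1.13
c 50 74 150 [ 455.62 -265.51] 1.34
c 84 92 44 [ 456.01 -266.48] 1.17
c 92 104 80 [ 455.6  -266.34] 1.14
s 28 50 168 [ 454.67 -267.07] 0.71
s 50 74 213 [ 454.81 -266.84] 0.89
s 84 92 56 [ 455.17 -268.16] 0.79
s 92 104 101 [ 455.02 -268.62] 0.85
17 4845 [ 419.1 -306.8] [ 495.  -231.1] [ 457.01 -269.01]
78.5 669 [ 435.8 -287.3] [ 475.8 -247.9] [ 455.86 -267.9 ]
104 2596 [ 440.6 -284.3] [ 471.7 -253.5] [ 456.25 -268.89]
```

View pics/z19.png

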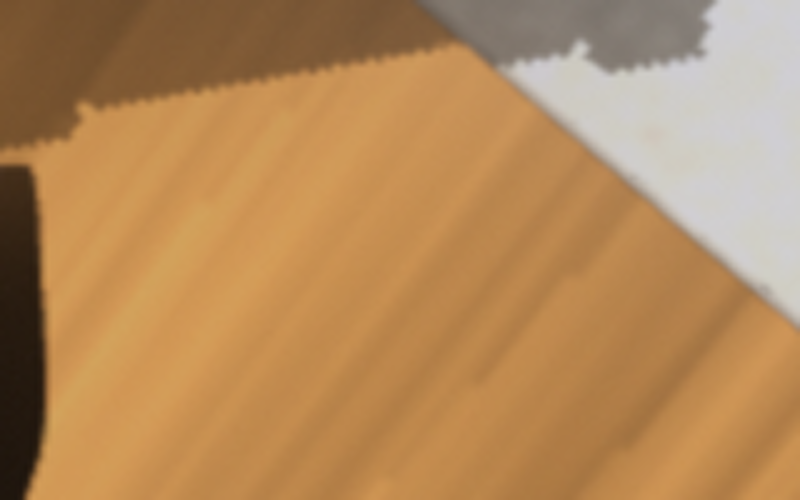

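View pics/s18.png

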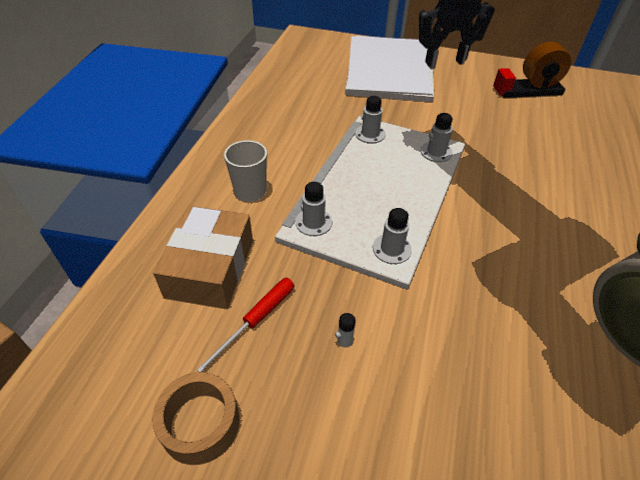

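```bash
python3 - <<'E'
from h import *
for n,c in (('c18',(455.8,-265)),('s18',(454.7,-267)),('scene0',(455.8,-265)),('side0',(454.7,-267))):
    d=dict(np.load(f'pics/{n}.npz')); q=cloud(d).reshape(-1,3); r=np.hypot(q[:,0]-c[0],q[:,1]-c[1]); a=np.arctan2(q[:,1]-c[1],q[:,0]-c[0])
    m=(q[:,2]>54)&(q[:,2]<70)&(r<30)&(abs(a-.55)<.35); print(n,m.sum(),np.percentile(r[m],[50,90,97,100]).round(1), a[m][r[m]>np.percentile(r[m],85)].mean().round(2))
e=cv2.imread('pics/s18.png'); e0=cv2.imread('pics/side0.png')
f=lambda i:cv2.resize(np.clip(i[118:158,418:458].astype(float)*1.8-30,0,255).astype(np.uint8),(400,400),interpolation=2)
cv2.imwrite('pics/z20.png',np.hstack([f(e0),f(e)]))
E
```

```text
c18 34 [21.5 25.9 26.5 27. ] 0.43
s18 33 [20.7 23.1 23.6 24. ] 0.5
scene0 9 [21.  22.8 23.5 23.8] 0.36
side0 6 [19.4 20.8 21.2 21.3] 0.71
```

View pics/z20.png

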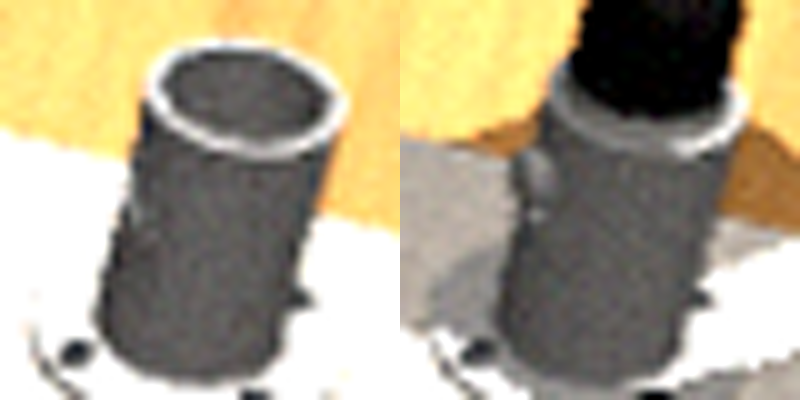

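The side view shows the button standing out through the hole, about 3 mm beyond the leg's skin. The foot is home with its cap at about 107 mm, and the gripper is clear, so I'm handing in.

```bash
python3 -c "
from rig import ctrl
print(ctrl.finish_job()); print(ctrl.sense()['time_s'])"
```

```text
the job is handed in; nothing more can be done
None
the job is handed in; nothing more can be done
```

The foot is seated in the open leg with its button out through the hole. I let go of it and handed the job in after about 23 s; no verdict was reported.

**What I did:** I pinched the larger foot across its button and lowered it into the open leg until about half the button was inside the tube. I then gripped the cap instead and pushed the foot down to the floor with about 10 N at most. Finally I turned it in small steps from about 0.1 to 0.6 rad.

**Last checks:**
- **Depth:** the cap top read 107–108 mm, against 107 mm for a fully home foot.
- **Position:** the foot sat about 1–1.5 mm off the leg's axis in all three cameras, inside the 4 mm allowed.
- **Button:** the side camera shows it standing about 3 mm beyond the leg's skin, level with the hole. It was not there in the first picture.
- **Surroundings:** the gripper was clear and the force on it near zero. In the last side picture the bystanders looked unmoved, though I did not measure them.

**What disagreed:**
- **Snap not felt:** I expected the sideways force of about 5 N to drop when the button snapped out, but it did not. Shifting the tool sideways about 1 mm brought it to zero. That pointed to the foot leaning on the bore wall rather than spring force, so the pictures are what confirm the snap.
- **Position outlier:** one wrist-camera reading put the cap about 4 mm off in y. A repeat from the same picture, measured against the leg mouth, gave about 1 mm.

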